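# Rejoin the hinged cover of a board fixture with its hinge pin

### The job

The blue cover has been taken off the board fixture for cleaning: put it back on the fixture so that its hinge knuckle lies in the white saddle in line between the two fixed knuckles and its feet stand on the plate. Then push the orange-handled steel hinge pin through all three knuckles, entering at the flared knuckle, until the handle is fully home against the flare, and leave the cover closed and flat.

Things in the scene. Friction and masses are not known exactly. Their poses are not given: they have to be found in the camera images.
- fixture_base: Board fixture fixed to the bench: metal plate 156 (x) x 106 (y) x 22 mm, green circuit board in its middle (29 mm high with chips). Origin: centre of its underside on the bench, z up. Hinge axis along its y at x=+55, z=38.5 mm; fixed steel knuckles at y=-52..-24 and +24..+44 mm, outer dia 32, bore 16. With the cover in place, the cover's origin is at (0,0,22.5) mm here, same yaw.
- base_mouth (a point): Centre of the entry knuckle's flared mouth, at (55,-52,38.5) mm in the fixture frame, axes as the fixture; the pin enters here towards +y. The flare: inner dia 23 at the mouth narrowing to 16, outer 39, 8 mm long (y=-52..-44). Free bench beyond it.
- base_axis (a point): Middle of the hinge axis, at (55,0,38.5) mm in the fixture frame, axes as the fixture. Here, in the 48 mm gap between the fixed knuckles, a white V saddle with sides 52 degrees steep, up to about z=42 mm, centres the cover's knuckle on the axis.
- cover: Loose blue cover, about 0.35 kg, 138 x 96 x 62 mm. Origin: level of its underside, below the grip, z up. Black grip bar on top, 18 (x) x 70 (y) mm, centred at x=y=0, z=28..62 mm; take it from above across the 18 mm. Plate z=20..28, x=-67..+29 mm. Two rubber feet at x=-55, y=+-39 mm reach to z=0; it stands level on them and the knuckle at its +x end.
- cover_axis (a point): Middle of the cover's steel knuckle, at (55,0,16) mm in the cover frame, axes as the cover. The knuckle lies along y: outer dia 32, bore 17, 40 mm long (4 mm play on each side in the fixture).
- hinge_pin: Loose hinge pin, 0.14 kg, 151 mm long, lying flat. Origin: on its axis at the shoulder between handle and shaft, 14 mm above the bench when lying; y along the shaft to the tip, z up. Orange handle 28 x 28 mm square, y=-46..0; take it from above across x at y=-23. Shaft dia 14 mm, y=0..105, the last 14 tapering to 6 mm. Balances inside the handle. Fully home, its origin is at the mouth.
- pin_tip (a point): Tip of the pin, at (0,105,0) mm in the pin frame, axes as the pin. Fully home it stands about 9 mm out of the far knuckle.

How it is judged:
By the outcome, as a careful person would: the job done as asked, in the order asked, and still so for the second after the job is handed in, with the robot touching nothing.
It also fails if it takes over 61 s, if anything falls off the work surface, if the arm or the gripper's body presses on something with over 40 N, if the wrist force passes 120 N, or if a joint passes its speed limit or range.

### The arm

A 6-joint arm with a two-finger parallel gripper is mounted at the origin on a cart in front of the work surface, level with it; the furniture and walls round the work are solid. World frame = base frame: x ahead of the robot, y to its left, z up, the work surface at z = 0. Lengths are in m, angles in rad, forces in N, time in s.
With the tool pointing down it reaches from about 0.3 to 0.775 m from the base axis. Payload 14.6 kg.
Tool frame: the origin (TCP) lies at the very end of the fingers, on their centre line; the grasp point (between the pads) lies 19 mm behind it; z points along the fingers, y is the line along which they close (so a half turn about z gives the same grasp; the last joint's range is limited). The gripper opens to 94 mm and grips with 3 to 60 N. Pads are 16 mm wide; open, the fingers measure 119 mm over their backs; the gripper's body (75 mm by 177 mm) begins 78 mm behind the grasp point.
Start: joints at [-1.342, 0.3, 1.521, -0, 1.321, -0.067], TCP at [0.16, -0.526, 0.205] pointing down, gripper open.
Joint ranges: [-3.03, 3.03], [-0.79, 2.21], [0.23, 2.52], [-1.04, 4.18], [0, 3.07], [-2.55, 2.55]. Speed limits (rad/s): [2.22, 2.22, 2.57, 3.14, 3.14, 3.14].

### API

Orientations are given as [roll, pitch, yaw] about the fixed x, y, z axes, in that order (R = Rz(yaw) Ry(pitch) Rx(roll)).
In Python, from station import status, vision, order, silhouettes gives the robot as it stands. The module is installed in compiled form; this text tells all that it offers.
- The arm moves only by the shell command python3 -m pendant 'ROWS' [FORCE]. ROWS is JSON, one flat list of numbers, 7 for each row, row after row: the shift along the tool's x, y, z in units of 500 mm (1.0 is 500 mm), then the turn, a rotation vector about the tool's x, y, z in units of 90 degrees (1.0 is 90 degrees), then the opening, from -1 (shut) to 1 (fully open). A call has 1 to 12 rows; each row is the pose to reach, as a shift and turn from the pose commanded when the call began, along the tool's axes at that moment; what a row does not reach only later rows make up. A row lasts 1/10 s, in which the tool goes at most 50 mm and 8.59 degrees, less where a joint would pass 70% of its speed; a pose out of reach is approached as far as the arm can. A call with a number of a shift or a turn outside -1 to 1 is refused whole. A call with a gripper value outside its range is refused whole. The fingers move at their own pace and stop on an object; FORCE is the grip in N (left out, the last holds). Time passes only in rows, so rows that repeat a pose let the fingers close. It gives the time, the measured TCP pose, the force, the opening and the grip force at its end, in the units of the state.
- status.get_obs(): the state, without advancing time (a new reading comes with each control period).
- vision.camera(name): name is "scene" or "top" or "wrist"; returns a dict with "pixels" (384x512x3 uint8, red, green, blue), "K" (3x3 intrinsics, pixels), "R" (3x3) and "t" (3): a world point X has camera coordinates R X + t. Camera axes: x right, y down, z forward; pixel columns grow to the right and rows downward; lengths in m; the calibration is good to about 2 mm. A picture is of the moment at which its call begins. There is no depth.
- order.hand_in(): hands the job in; it is judged then, once.
Trained networks look in a picture, given as the dict that the camera call returned (one of the last four; its "shot" number tells which), for a name from the list of things; names that differ only in an ending like _2 or _b are one class to them, and where a whole thing is asked for, a point or a joint stands for the part that bears it (a point fixed in the world has none). Each returns a list of dicts, best first, with "score" (0 to 1); they miss things now and then, are a little off and sometimes report something else, mostly with a low value. They report only what shows in the picture. A call takes as long as a camera call.
- silhouettes(target, picture): "region" (384x512 bool, what is visible of it) and "extent" ([left, top, right, bottom] in pixels, round what is visible of it).
The state is a dict: "time_s": time; "qpos": joint angles; "joint_vel": joint speeds; "tau": joint torques, N m; "ee_pos": TCP position; "eef_rot": TCP orientation; "force": force on the tool from outside, world axes, zero at the start; "moment": the same for the moment, N m; "grip_width": finger opening in m; "grip_force": force on a finger pad.
Only numpy, scipy, OpenCV 4.12 (cv2) and the standard library are available. Lean on these libraries where they do the work, as an engineer would, in place of code of your own. Each camera call takes 0.05 s, during which the arm holds its last target. There are 200 camera calls.

## Working session

There is one attempt and no reset: what is moved stays moved. The work goes in short steps, Python scripts to look and compute and a shell command to move; the robot and the scene stay as the last step left them, time stands still between calls to the robot, and variables do not carry over. Pictures are saved under pics/ and viewed, at most 12 in all, crops included, and the job is handed in when it is done.

```bash
mkdir -p pics; python3 - <<'E'
from station import status, vision, silhouettes
import cv2,numpy as np,pickle
o=status.get_obs(); print({k:np.round(v,3).tolist() for k,v in o.items()})
ims=[]
for n in ["scene","top"]:
    p=vision.camera(n); ims.append(p['pixels'])
    print(n,np.round(p['K'],1).tolist(),np.round(p['R'],3).tolist(),np.round(p['t'],3).tolist())
    S={}
    for t in ["fixture_base","cover","hinge_pin"]:
        r=silhouettes(t,p)
        for d in r[:2]: print(n,t,round(d['score'],2),d['extent'],d['region'].sum())
        if r:S[t]=r[0]['region']
    pickle.dump((p,S),open(n+'.pkl','wb'))
    cv2.imwrite(f'pics/{n}0.png',cv2.cvtColor(p['pixels'],cv2.COLOR_RGB2BGR))
E
```

```text
{'time_s': 0.0, 'qpos': [-1.342, 0.3, 1.522, 0.0, 1.321, -0.067], 'joint_vel': [0.001, 0.001, 0.0, 0.001, 0.0, -0.0], 'tau': [0.001, -53.181, -35.273, 0.071, 0.024, -0.0], 'ee_pos': [0.16, -0.526, 0.205], 'eef_rot': [-3.14, -0.0, 0.296], 'force': [0.512, -0.18, -0.509], 'moment': [-0.015, 0.001, 0.035], 'grip_force': 0.0, 'grip_width': 0.094}
scene [[374.7, 0.0, 254.3], [0.0, 374.7, 190.8], [0.0, 0.0, 1.0]] [[-0.841, -0.54, -0.02], [-0.239, 0.405, -0.883], [0.485, -0.738, -0.469]] [0.48, 0.152, 0.777]
scene fixture_base 0.67 [226.6, 172.1, 292.3, 216.7] 1713
scene cover 0.67 [302.8, 146.8, 350.5, 177.2] 597
scene cover 0.65 [167.7, 238.0, 232.4, 273.6] 678
scene hinge_pin 0.94 [166.6, 238.7, 234.2, 269.1] 654
scene hinge_pin 0.66 [227.9, 173.1, 290.9, 218.3] 1691
top [[349.3, 0.0, 252.6], [0.0, 349.3, 192.3], [0.0, 0.0, 1.0]] [[-0.001, -1.0, 0.006], [-0.992, 0.001, -0.125], [0.125, -0.006, -0.992]] [0.051, 0.559, 0.872]
top fixture_base 0.86 [245.7, 165.1, 289.2, 228.5] 2344
top cover 0.67 [361.1, 197.4, 404.2, 252.1] 1639
top hinge_pin 0.73 [242.1, 166.3, 284.9, 228.7] 2351
top hinge_pin 0.72 [129.0, 198.8, 183.8, 223.7] 430
```

View pics/top0.png

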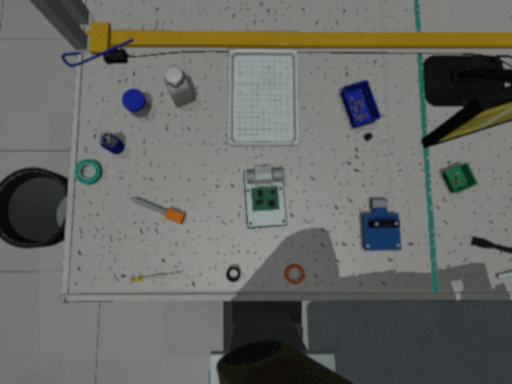

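View pics/scene0.png

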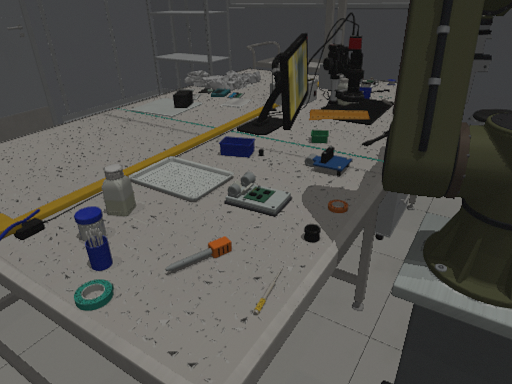

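```bash
cat > h.py <<'E'
import numpy as np,cv2,pickle
from scipy.optimize import minimize
from scipy.spatial.transform import Rotation as Ro
def box(a,b,c,d,e,f): return np.array([[x,y,z] for x in(a,b) for y in(c,d) for z in(e,f)])/1e3
def cyl(x,z,y0,r0,y1,r1):
    t=np.linspace(0,2*np.pi,24,endpoint=False)
    return np.vstack([np.c_[x+r*np.cos(t),0*t+y,z+r*np.sin(t)] for y,r in((y0,r0),(y1,r1))])/1e3
M={'fixture_base':[box(-78,78,-53,53,0,22),cyl(55,38.5,-52,19.5,-44,16),cyl(55,38.5,-52,16,-24,16),cyl(55,38.5,24,16,44,16),
   box(42,68,-50,-24,20,38),box(42,68,24,44,20,38),box(35,75,-23,23,20,30),box(-35,25,-35,35,22,26)],
 'cover':[box(-67,29,-48,48,20,28),box(-9,9,-35,35,28,62),cyl(-55,0,0,1,0,1)*0+0,cyl(55,16,-20,16,20,16),box(25,55,-18,18,16,26),
   box(-62,-48,-46,-32,0,20),box(-62,-48,32,46,0,20)],
 'hinge_pin':[box(-14,14,-46,0,-14,14),cyl(0,0,0,7,91,7),cyl(0,0,91,7,105,3)]}
M['cover'].pop(2)
Z={'fixture_base':0,'cover':0,'hinge_pin':.014}
def proj(p,X):
    c=X@np.array(p['R']).T+p['t']; u=c@np.array(p['K']).T; return u[:,:2]/u[:,2:]
def pose(q,z,X):
    c,s=np.cos(q[2]),np.sin(q[2]); return X@np.array([[c,-s,0],[s,c,0],[0,0,1]]).T+[q[0],q[1],z]
def render(name,p,q,z,S=4):
    im=np.zeros((384*S,512*S),np.uint8)
    for P in M[name]:
        uv=((proj(p,pose(q,z,P))+.5)*S-.5)
        h=cv2.convexHull(uv.astype(np.float32)).reshape(-1,2)
        cv2.fillConvexPoly(im,np.round(np.clip(h,-4000,6000)*16).astype(np.int32),255,shift=4)
    return cv2.resize(im,(512,384),interpolation=cv2.INTER_AREA)/255.
def fit(name,views,q0,z=None,scale=(.01,.01,.1)):
    z=Z[name] if z is None else z
    def cost(q):
        s=0
        for p,m in views:
            r=render(name,p,q,z); s+=1-np.minimum(r,m).sum()/np.maximum(r,m).sum()
        return s/len(views)
    sim=np.array([q0]+[np.add(q0,[scale[i]*(j==i) for j in range(3)]) for i in range(3)])
    r=minimize(cost,q0,method='Nelder-Mead',options=dict(initial_simplex=sim,xatol=1e-4,fatol=1e-5,maxiter=200))
    return r.x,r.fun
def ray(p,uv,z):
    d=np.linalg.inv(np.array(p['K']))@[uv[0],uv[1],1]; R=np.array(p['R']); o=-R.T@p['t']; d=R.T@d
    return (o+d*(z-o[2])/d[2])[:2]
def tool(o):
    return np.array(o['ee_pos']),Ro.from_euler('xyz',o['eef_rot']).as_matrix()
def move(o,pos,yaw):
    "units for pendant: tool down at pos with tool Y axis (closing) at world angle yaw (mod pi)"
    p,R=tool(o); y=np.array([np.cos(yaw),np.sin(yaw),0]); zz=np.array([0,0,-1.])
    best=None
    for s in (1,-1):
        T=np.c_[np.cross(s*y,zz),s*y,zz]; rv=Ro.from_matrix(R.T@T).as_rotvec()
        if best is None or np.linalg.norm(rv)<np.linalg.norm(best): best=rv
    return np.round(np.r_[R.T@(np.array(pos)-p)/.5,best/(np.pi/2)],4).tolist()
E
python3 - <<'E'
from h import *
T=pickle.load(open('top.pkl','rb'));S=pickle.load(open('scene.pkl','rb'))
for n,uv,z,yaw in (('fixture_base',(266,200),.02,0),('cover',(381,225),.03,0),('hinge_pin',(171,212),.014,.4)):
    q0=[*ray(T[0],uv,z),yaw]
    best=min((fit(n,[(T[0],T[1][n])] ,[*q0[:2],yaw+d]) for d in((0,)) ),key=lambda a:a[1]) if n!='hinge_pin' else (q0,0)
    b2=fit(n,[(S[0],S[1][n])],best[0]); b=fit(n,[(T[0],T[1][n]),(S[0],S[1][n])],best[0]) if n!='hinge_pin' else b2
    print(n,np.round(q0,3),np.round(best[0],4),best[1],'scene',np.round(b2[0],4),b2[1],'both',np.round(b[0],4),b[1])
E
```

```text
fixture_base [0.54  0.015 0.   ] [0.5499 0.0198 0.0707] 0.05656392401822741 scene [0.5484 0.0165 0.0749] 0.059747388418212144 both [0.5488 0.0187 0.0739] 0.0659779631580224
cover [ 0.474 -0.282  0.   ] [ 0.4759 -0.283   0.0321] 0.05820156005112842 scene [ 0.4768 -0.2872  0.0711] 0.15324125528480714 both [ 0.4764 -0.2836  0.0266] 0.11368993319597187
hinge_pin [0.509 0.265 0.4  ] [0.5094 0.2652 0.4   ] 0 scene [ 0.5086  0.274  -0.372 ] 0.110631983052488 both [ 0.5086  0.274  -0.372 ] 0.110631983052488
```

```bash
python3 -c "
from h import *
from station import status
print(move(status.get_obs(),[.476,-.284,.22],.027))"
```

```text
[0.7451, -0.2791, -0.0291, -0.0001, -0.0001, -0.8289]
```

```bash
python3 -m pendant '[0.745,-0.279,-0.029,0,0,-0.829,1,0.745,-0.279,-0.029,0,0,-0.829,1,0.745,-0.279,-0.029,0,0,-0.829,1,0.745,-0.279,-0.029,0,0,-0.829,1,0.745,-0.279,-0.029,0,0,-0.829,1,0.745,-0.279,-0.029,0,0,-0.829,1,0.745,-0.279,-0.029,0,0,-0.829,1,0.745,-0.279,-0.029,0,0,-0.829,1,0.745,-0.279,-0.029,0,0,-0.829,1,0.745,-0.279,-0.029,0,0,-0.829,1,0.745,-0.279,-0.029,0,0,-0.829,1]'
cat > look.py <<'E'
import sys
from h import *
from station import status,vision,silhouettes
def look(n,q0,png=None,z=None,cam='wrist'):
    p=vision.camera(cam)
    if png: cv2.imwrite('pics/'+png,cv2.cvtColor(p['pixels'],cv2.COLOR_RGB2BGR))
    r=silhouettes(n,p)
    out=[]
    for d in r[:2]:
        b=fit(n,[(p,d['region'])],q0,z,(.008,.008,.08)); out.append((b[0],b[1],p,d['region']))
        print(n,round(d['score'],2),np.round(d['extent']),np.round(b[0],4),round(b[1],3))
    return p,out
E
python3 - <<'E'
from look import *
p,o=look('cover',[.476,-.284,.027],'w1.png')
pickle.dump(o,open('c1.pkl','wb'))
R=np.array(p['R']);print(np.round(-R.T@p['t'],3),np.round(R,3).tolist(),status.get_obs()['ee_pos'])
E
```

```text
time_s: 1.5
ee_pos: [0.4756, -0.2844, 0.2199]
eef_rot: [-3.141, -0.0, 1.594]
force: [0.0, -1.2, -0.3]
grip_width: 0.0941
grip_force: 0.0
[ 0.474 -0.205  0.398] [[1.0, 0.024, -0.0], [0.023, -0.961, 0.275], [0.006, -0.275, -0.961]] [ 0.4753948  -0.28473711  0.22001942]
```

View pics/w1.png

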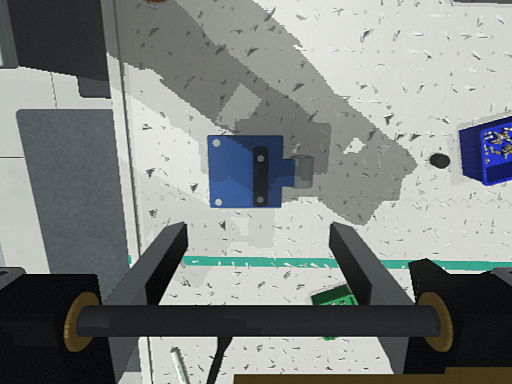

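```bash
cat >> h.py <<'E'
M['cb']=M['cover'][:2]; Z['cb']=0
def bluemask(p,seed):
    h=cv2.cvtColor(p['pixels'],cv2.COLOR_RGB2HSV); m=((h[...,0]>98)&(h[...,0]<125)&(h[...,1]>110)).astype(np.uint8)
    c,_=cv2.findContours(m,cv2.RETR_EXTERNAL,cv2.CHAIN_APPROX_NONE)
    c=[k for k in c if cv2.contourArea(k)>200]
    k=min(c,key=lambda k:np.linalg.norm(k.mean((0,1))-seed))
    out=np.zeros((384,512),np.uint8); cv2.drawContours(out,[k],-1,1,-1); return out.astype(bool)
E
python3 - <<'E'
from look import *
p,o=look('cover',[.476,-.284,.027]);
m=bluemask(p,(245,172)); ys,xs=np.nonzero(m); print(m.sum(),xs.min(),xs.max(),ys.min(),ys.max())
q,c=fit('cb',[(p,m)],[.476,-.284,.027]);print(np.round(q,4),c)
pickle.dump((p,m),open('w1.pkl','wb'))
r=render('cover',p,q,0); im=cv2.cvtColor(p['pixels'],cv2.COLOR_RGB2BGR)
for P in M['cover']:
    cv2.polylines(im,[cv2.convexHull(np.round(proj(p,pose(q,0,P))).astype(np.int32))],True,(0,255,255),1)
cv2.imwrite('pics/w1o.png',cv2.resize(im[110:240,170:350],None,fx=4,fy=4))
print(np.round(proj(p,pose(q,0,np.array([[0,0,.062],[0,.035,.062],[0,-.035,.062]]))),1), status.get_obs()['ee_pos'],status.get_obs()['eef_rot'])
print(move(status.get_obs(),[*q[:2],.045],q[2]))
E
```

```text
cover 0.86 [206. 137. 314. 209.] [ 0.4784 -0.2853  0.0188] 0.044
5587 208 294 135 207
[ 0.4791 -0.2854  0.0255] 0.08606782637971977
[[261.2 179. ]
 [261.2 149.3]
 [261.2 207.2]] [ 0.47546078 -0.28469784  0.22006609] [3.14147602e+00 9.19456241e-05 1.59518984e+00]
[-0.0015, 0.0071, 0.3501, 0.0001, 0.0001, -0.0007]
```

View pics/w1o.png

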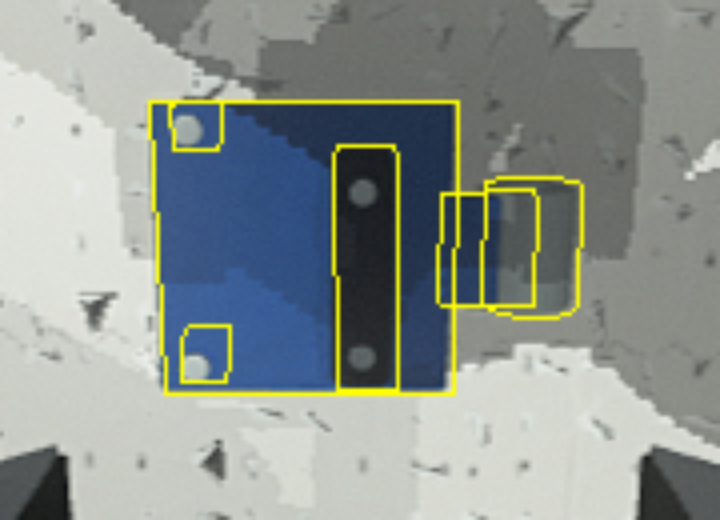

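```bash
python3 -m pendant '[-0.001,0.006,0.15,0,0,0.003,0.06,-0.001,0.006,0.25,0,0,0.003,0.06,-0.001,0.006,0.32,0,0,0.003,0.06,-0.001,0.006,0.35,0,0,0.003,0.06,-0.001,0.006,0.371,0,0,0.003,0.06,-0.001,0.006,0.371,0,0,0.003,0.06,-0.001,0.006,0.371,0,0,0.003,-0.5,-0.001,0.006,0.371,0,0,0.003,-1,-0.001,0.006,0.371,0,0,0.003,-1,-0.001,0.006,0.371,0,0,0.003,-1,-0.001,0.006,0.371,0,0,0.003,-1]' 50; python3 -m pendant '[0,0,0,0,0,0,-1,0,0,-0.02,0,0,0,-1,0,0,-0.1,0,0,0,-1,0,0,-0.2,0,0,0,-1,0,0,-0.3,0,0,0,-1,0,0,-0.371,0,0,0,-1,0,0,-0.371,0,0,0,-1]' 50
```

```text
time_s: 2.8
ee_pos: [0.4791, -0.2846, 0.0351]
eef_rot: [3.141, 0.0, 1.593]
force: [-0.8, 0.2, 4.7]
grip_width: 0.0178
grip_force: 50.0
time_s: 3.5
ee_pos: [0.4802, -0.2853, 0.2255]
eef_rot: [3.135, 0.005, 1.593]
force: [0.3, -0.1, -3.8]
grip_width: 0.0177
grip_force: 50.0
```

```bash
python3 -m pendant '[0.05,0.02,-0.03,0,0,-0.01,-1,0.13,0.06,-0.08,0,0,-0.02,-1,0.22,0.1,-0.13,0,0,-0.03,-1,0.3,0.13,-0.15,0,0,-0.03,-1,0.33,0.138,-0.15,0,0,-0.03,-1,0.33,0.138,-0.15,0,0,-0.03,-1,0.33,0.138,-0.15,0,0,-0.03,-1]'; python3 - <<'E'
from look import *
p,o=look('fixture_base',[.549,.0187,.074]);
q=o[0][0]; im=cv2.cvtColor(p['pixels'],cv2.COLOR_RGB2BGR)
pickle.dump((p,o[0][3]),open('f1.pkl','wb'))
for P in M['fixture_base']:
    cv2.polylines(im,[cv2.convexHull(np.round(proj(p,pose(q,0,P))).astype(np.int32))],True,(0,255,255),1)
e=o[0][2] is not None and np.round(proj(p,pose(q,0,np.zeros((1,3)))))[0].astype(int); print(e)
a=max(e[1]-75,0);b=max(e[0]-100,0)
cv2.imwrite('pics/f1.png',cv2.resize(im[a:a+150,b:b+200],None,fx=4,fy=4))
E
```

```text
time_s: 4.2
ee_pos: [0.5438, -0.1184, 0.2936]
eef_rot: [-3.139, -0.0, 1.641]
force: [-0.0, -0.5, -4.0]
grip_width: 0.0175
grip_force: 50.0
fixture_base 0.59 [215.  28. 334. 109.] [0.5521 0.0146 0.0763] 0.058
[270  72]
```

View pics/f1.png

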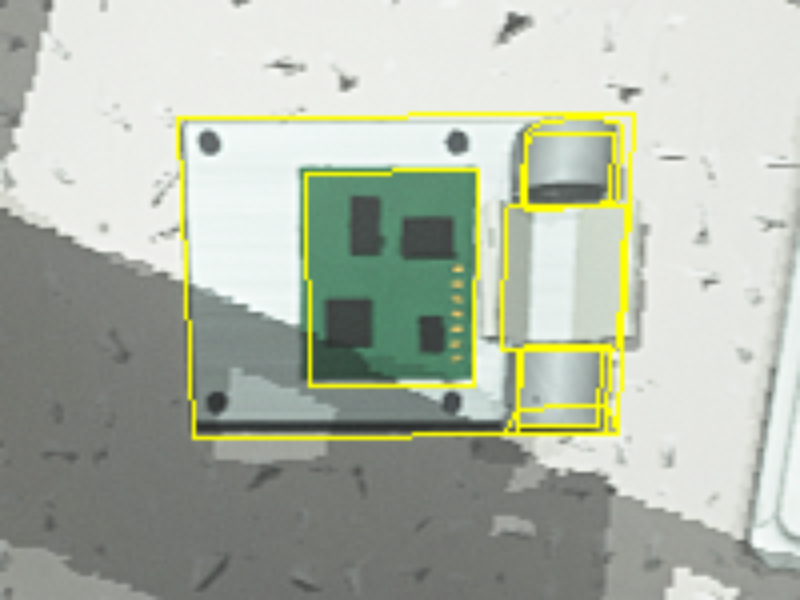

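```bash
python3 -m pendant '[0.02,0.01,0.02,0,0,0.0,-1,0.05,0.02,0.08,0,0,0.0,-1,0.05,0.02,0.08,0,0,0,-1,0.05,0.02,0.08,0,0,0,-1]'; cat >> h.py <<'E'
M['fixture_base'].append(box(28,82,-24,24,22,41))
E
python3 - <<'E'
from look import *
p,o=look('fixture_base',[.551,.0165,.074]);
ob=status.get_obs(); tp,R=tool(ob); print(tp,ob['eef_rot'])
v=[(o[0][2],o[0][3]),pickle.load(open('f1.pkl','rb'))]
T=pickle.load(open('top.pkl','rb'));S=pickle.load(open('scene.pkl','rb'))
for V in (v[:1],v[1:],v,v+[(T[0],T[1]['fixture_base']),(S[0],S[1]['fixture_base'])]): 
    q,c=fit('fixture_base',V,[.551,.0165,.074]);print('fix',np.round(q,4),c)
im=cv2.cvtColor(p['pixels'],cv2.COLOR_RGB2BGR)
# held cover: expected z of cover origin = tcp z - .035
q0=[*tp[:2],ob['eef_rot'][2]-np.pi/2]
try:
    m=bluemask(p,proj(p,pose(q0,tp[2]-.035,np.array([[-.02,0,.03]])))[0]); qc,c=fit('cb',[(p,m)],q0,tp[2]-.035); print('held',np.round(qc,4),c,np.round(q0,4),m.sum())
except Exception as e: print(e)
for n,Q,z in (('fixture_base',q,0),('cover',q0,tp[2]-.035)):
  for P in M[n]:
    cv2.polylines(im,[cv2.convexHull(np.round(proj(p,pose(Q,z,P))).astype(np.int32))],True,(0,255,255),1)
cv2.imwrite('pics/f2.png',cv2.resize(im,(800,600)))
E
```

```text
time_s: 4.7
ee_pos: [0.5523, -0.0924, 0.2546]
eef_rot: [-3.14, -0.0, 1.64]
force: [-0.1, -0.3, -2.2]
grip_width: 0.018
grip_force: 50.0
fixture_base 0.71 [204.  41. 329. 129.] [0.5508 0.014  0.0709] 0.076
[ 0.55277417 -0.09288819  0.25594196] [3.14025242e+00 5.32887502e-04 1.63994206e+00]
fix [0.5502 0.0134 0.0704] 0.07548698658067965
fix [0.551  0.0144 0.0798] 0.04575766942611004
fix [0.5508 0.0147 0.0737] 0.062177050179607785
fix [0.5491 0.0168 0.0699] 0.07308625462451274
held [ 0.5543 -0.0928  0.0714] 0.46407224200912023 [ 0.5528 -0.0929  0.0691] 11889
```

View pics/f2.png

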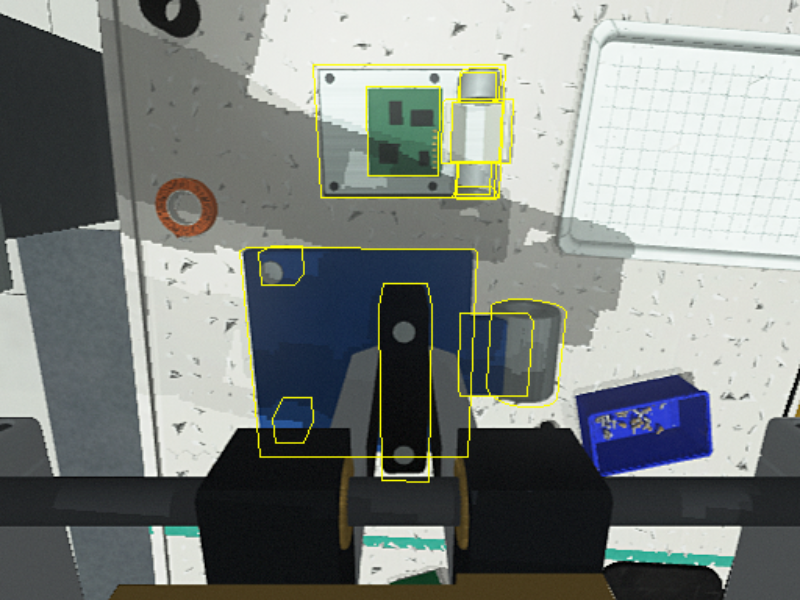

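```bash
python3 -c "
from h import *
from station import status
print(move(status.get_obs(),[.5503,.0155,.1],.073))"
```

```text
[0.2168, 0.0096, 0.3118, 0.0009, 0.0003, -0.0025]
```

```bash
python3 -m pendant '[0.06,0.003,0.03,0,0,0,-1,0.13,0.006,0.1,0,0,-0.002,-1,0.19,0.009,0.18,0,0,-0.002,-1,0.217,0.0095,0.26,0,0,-0.0025,-1,0.217,0.0095,0.3,0,0,-0.0025,-1,0.217,0.0095,0.312,0,0,-0.0025,-1,0.217,0.0095,0.312,0,0,-0.0025,-1,0.217,0.0095,0.312,0,0,-0.0025,-1]'
python3 - <<'E'
from look import *
o=status.get_obs(); tp,R=tool(o); q=[*tp[:2],o['eef_rot'][2]-np.pi/2]; print(tp,q[2])
p=vision.camera('wrist'); im=cv2.cvtColor(p['pixels'],cv2.COLOR_RGB2BGR)
for n,Q,z in (('fixture_base',[.5503,.0155,.073],0),('cover',q,tp[2]-.035)):
  for P in M[n]:
    cv2.polylines(im,[cv2.convexHull(np.round(proj(p,pose(Q,z,P))).astype(np.int32))],True,(0,255,255) if z else (0,0,255),1)
cv2.imwrite('pics/f3.png',cv2.resize(im[150:300,140:400],None,fx=3,fy=3))
E
```

```text
time_s: 5.6
ee_pos: [0.5507, 0.0156, 0.1007]
eef_rot: [3.139, 0.0, 1.644]
force: [-0.1, 0.2, -2.5]
grip_width: 0.0175
grip_force: 50.0
[0.55069873 0.01563993 0.10073305] 0.07274826570264059
```

View pics/f3.png

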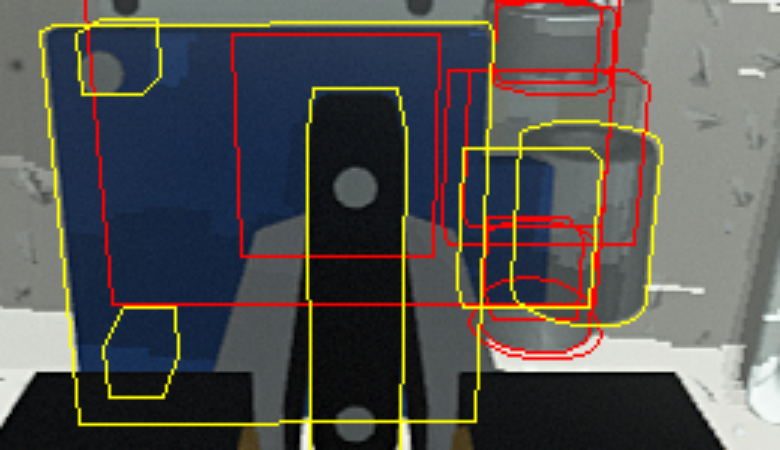

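```bash
python3 -m pendant '[0.002,0,0.02,0,0,0,-1,0.002,0,0.04,0,0,0,-1,0.002,0,0.055,0,0,0,-1,0.002,0,0.065,0,0,0,-1,0.002,0,0.072,0,0,0,-1,0.002,0,0.072,0,0,0,-1]';python3 -m pendant '[0,0,0.004,0,0,0,-1,0,0,0.008,0,0,0,-1,0,0,0.01,0,0,0,-1,0,0,0.01,0,0,0,-1]'
```

```text
time_s: 6.25
ee_pos: [0.5494, 0.0172, 0.0624]
eef_rot: [-3.141, -0.0, 1.644]
force: [-0.4, 0.3, -3.5]
grip_width: 0.0178
grip_force: 50.0
time_s: 6.65
ee_pos: [0.5496, 0.0172, 0.0581]
eef_rot: [3.142, 0.0, 1.644]
force: [-0.3, -0.2, -2.3]
grip_width: 0.0178
grip_force: 50.0
```

```bash
python3 -m pendant '[0,0,0.002,0,0,0,-1,0,0,0.003,0,0,0,-1,0,0,0.003,0,0,0,-1]'; python3 - <<'E'
from look import *
for n in("top","scene"):
    p=vision.camera(n); cv2.imwrite(f'pics/{n}4.png',cv2.cvtColor(p['pixels'],cv2.COLOR_RGB2BGR))
    im=p['pixels'];c=proj(p,np.array([[.56,.016,.04]]))[0].astype(int); print(c)
    k=cv2.resize(im[c[1]-40:c[1]+40,c[0]-50:c[0]+50],None,fx=4,fy=4,interpolation=cv2.INTER_CUBIC)
    cv2.imwrite(f'pics/{n}4c.png',cv2.cvtColor(k,cv2.COLOR_RGB2BGR))
a=[cv2.imread(f'pics/{n}4c.png') for n in("top","scene")]; cv2.imwrite('pics/c4.png',np.hstack(a))
print(status.get_obs()['force'])
E
```

```text
time_s: 6.95
ee_pos: [0.5496, 0.0172, 0.0575]
eef_rot: [3.141, 0.0, 1.644]
force: [-9.9, -0.2, 10.4]
grip_width: 0.0174
grip_force: 50.0
[265 191]
[254 186]
[-9.10367342 -0.90319455  9.79384769]
```

View pics/c4.png

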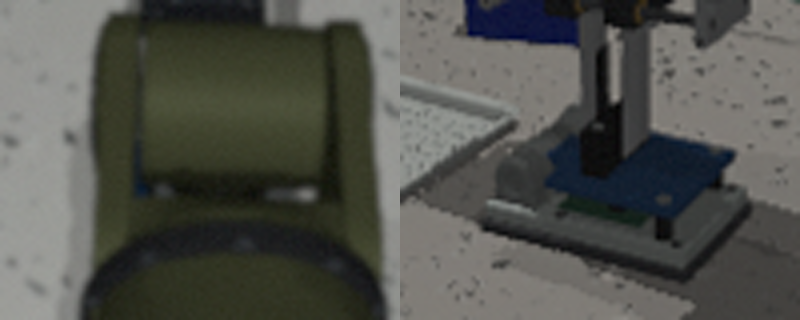

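```bash
python3 -m pendant '[0,0,0,0,0,0,-0.4,0,0,0,0,0,0,-0.2,0,0,0,0,0,0,0,0,0,-0.03,0,0,0,0,0,0,-0.1,0,0,0,0,0,0,-0.2,0,0,0,0,-0.1,0,-0.3,0,0,0,0,-0.1,0,-0.36,0,0,0,0,-0.1,0,-0.36,0,0,0,0,-0.1,0,-0.36,0,0,0,0]' 30
python3 - <<'E'
from look import *
o=status.get_obs(); tp,R=tool(o);print(tp)
p,r=look('cover',[.55,.016,.073],z=.0225)
im=cv2.cvtColor(p['pixels'],cv2.COLOR_RGB2BGR); q=[.55,.016,.073]
for n,Q,z in (('fixture_base',q,0),('cover',r[0][0] if r else q,.0225)):
  for P in M[n]:
    cv2.polylines(im,[cv2.convexHull(np.round(proj(p,pose(Q,z,P))).astype(np.int32))],True,(0,255,255) if z else (0,0,255),1)
c=proj(p,np.array([[.55,.016,.03]]))[0].astype(int); print(c); a=max(c[1]-80,0);b=c[0]-110
raw=cv2.cvtColor(p['pixels'],cv2.COLOR_RGB2BGR)
cv2.imwrite('pics/f5.png',np.hstack([cv2.resize(i[a:a+170,b:b+200],None,fx=2,fy=2,interpolation=cv2.INTER_CUBIC) if 0 else cv2.resize(i[a:a+170,c[0]-60:c[0]+75],None,fx=2.95,fy=2.95) for i in(raw,im)]))
E
```

```text
time_s: 8.05
ee_pos: [0.5535, -0.0329, 0.2368]
eef_rot: [3.14, 0.0, 1.644]
force: [-0.3, 0.6, 0.1]
grip_width: 0.0469
grip_force: 0.0
[ 0.55347973 -0.03288578  0.23679082]
[257 132]
```

View pics/f5.png

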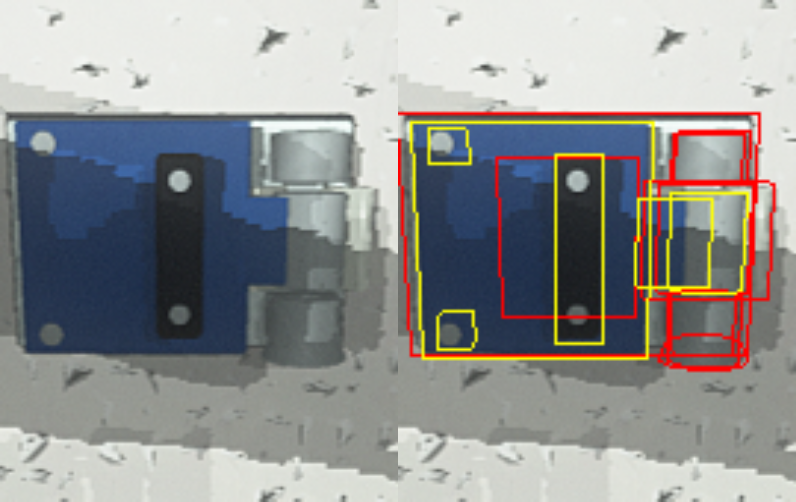

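```bash
python3 -c "
from h import *
from station import status
o=status.get_obs()
print(move(o,[.49,.22,.22],-.372))"
```

```text
[0.5124, -0.0882, 0.0306, -0.0013, -0.0, 0.2838]
```

```bash
python3 -m pendant '[0.1,-0.02,0,0,0,0.05,0.06,0.2,-0.04,0,0,0,0.12,0.06,0.3,-0.05,0,0,0,0.2,0.06,0.4,-0.07,0,0,0,0.284,0.06,0.48,-0.088,0.02,0,0,0.284,0.06,0.512,-0.088,0.03,0,0,0.284,0.06,0.512,-0.088,0.03,0,0,0.284,0.06]'
python3 - <<'E'
from look import *
q0=[.5086,.274,-.372]
p,r=look('hinge_pin',q0)
im=cv2.cvtColor(p['pixels'],cv2.COLOR_RGB2BGR)
h=cv2.cvtColor(p['pixels'],cv2.COLOR_RGB2HSV); m=((h[...,0]<18)&(h[...,1]>130)&(h[...,2]>60)).astype(np.uint8)
n,l,s,c=cv2.connectedComponentsWithStats(m); 
k=1+np.argmax(s[1:,4]); print(s[k],c[k],status.get_obs()['ee_pos'],status.get_obs()['eef_rot'])
M['h']=M['hinge_pin'][:1]; q,cc=fit('h',[(p,l==k)],r[0][0] if r else q0,.014,(.005,.005,.05)); print('handle',q,cc)
Q=r[0][0] if r else q0
for P in M['hinge_pin']: cv2.polylines(im,[cv2.convexHull(np.round(proj(p,pose(Q,.014,P))).astype(np.int32))],True,(255,255,0),1)
cv2.imwrite('pics/p1.png',cv2.resize(im,(768,576)))
E
```

```text
time_s: 8.85
ee_pos: [0.4895, 0.2211, 0.2195]
eef_rot: [-3.139, 0.002, 1.202]
force: [0.2, -0.2, -0.2]
grip_width: 0.0497
grip_force: 0.0
hinge_pin 0.8 [247.  38. 268. 166.] [ 0.5095  0.2734 -0.3839] 0.068
[247 127  22  37 776] [257.29639175 145.27061856] [0.49064231 0.21893885 0.22073173] [-3.14071071e+00  1.09687273e-03  1.19892715e+00]
handle [ 0.50933478  0.27329325 -0.38007732] 0.10021826118588573
```

View pics/p1.png

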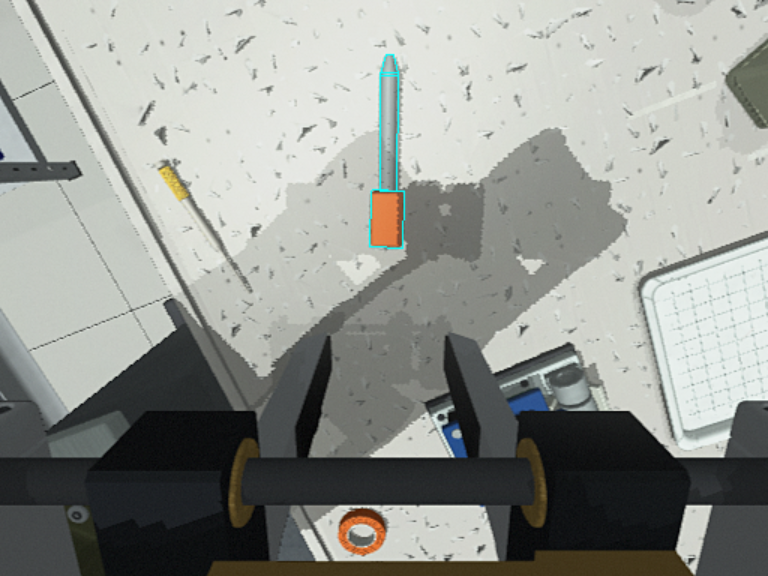

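```bash
python3 -c "
from h import *
from station import status
o=status.get_obs()
print(move(o,[.5009,.2520,.004],-.382))"
```

```text
[0.0695, -0.0045, 0.4334, -0.0006, 0.0007, 0.0064]
```

```bash
python3 -m pendant '[0.04,-0.003,0.1,0,0,0.006,0.06,0.07,-0.0045,0.2,0,0,0.0064,0.06,0.07,-0.0045,0.3,0,0,0.0064,0.06,0.07,-0.0045,0.37,0,0,0.0064,0.06,0.07,-0.0045,0.41,0,0,0.0064,0.06,0.07,-0.0045,0.43,0,0,0.0064,0.06,0.07,-0.0045,0.433,0,0,0.0064,0.06,0.07,-0.0045,0.433,0,0,0.0064,-0.3,0.07,-0.0045,0.433,0,0,0.0064,-1,0.07,-0.0045,0.433,0,0,0.0064,-1,0.07,-0.0045,0.433,0,0,0.0064,-1,0.07,-0.0045,0.433,0,0,0.0064,-1]' 55; python3 -m pendant '[0,0,-0.02,0,0,0,-1,0,0,-0.08,0,0,0,-1,0,0,-0.16,0,0,0,-1,0,0,-0.25,0,0,0,-1,0,0,-0.34,0,0,0,-1,0,0,-0.4,0,0,0,-1,0,0,-0.4,0,0,0,-1]'
```

```text
time_s: 10.15
ee_pos: [0.5018, 0.253, 0.006]
eef_rot: [3.14, -0.001, 1.188]
force: [-2.0, -1.7, 8.0]
grip_width: 0.0275
grip_force: 55.0
time_s: 10.85
ee_pos: [0.5024, 0.2534, 0.2102]
eef_rot: [3.136, -0.005, 1.188]
force: [0.6, -0.7, -1.6]
grip_width: 0.0278
grip_force: 55.0
```

```bash
python3 -c "
from h import *
from station import status
o=status.get_obs()
print(move(o,[.620,-.2,.20],.073))"
```

```text
[-0.7537, 0.5565, 0.0192, 0.0042, -0.0026, -0.29]
```

```bash
python3 -m pendant '[-0.05,0.04,0,0,0,-0.03,-1,-0.13,0.1,0,0,0,-0.08,-1,-0.21,0.16,0,0,0,-0.14,-1,-0.29,0.22,0,0,0,-0.2,-1,-0.37,0.28,0,0,0,-0.25,-1,-0.45,0.34,0,0,0,-0.29,-1,-0.53,0.39,0,0,0,-0.29,-1,-0.61,0.45,0,0,0,-0.29,-1,-0.68,0.51,0.01,0,0,-0.29,-1,-0.73,0.54,0.015,0,0,-0.29,-1,-0.754,0.556,0.02,0,0,-0.29,-1,-0.754,0.556,0.02,0,0,-0.29,-1]'; python3 -m pendant '[0,0,0.02,0,0,0,-1,0,0,0.04,0,0,0,-1,0,0,0.04,0,0,0,-1,0,0,0.04,0,0,0,-1]'
cat > pin.py <<'E'
from look import *
import sys
o=status.get_obs(); tp,R=tool(o); yaw=o['eef_rot'][2]-np.pi/2; print(tp,yaw,o['force'])
p=vision.camera('wrist'); im=cv2.cvtColor(p['pixels'],cv2.COLOR_RGB2BGR)
raw=im.copy(); F=[.549,.0165,.073]
org=tp[:2]+.023*np.array([-np.sin(yaw),np.cos(yaw)]); q=[*org,yaw]
r=silhouettes('hinge_pin',p)
for d in r[:2]: print('pin',round(d['score'],2),np.round(d['extent']),[np.round(a,4) for a in fit('hinge_pin',[(p,d['region'])],q,tp[2]+.009)],np.round(q,4))
m=bluemask(p,proj(p,pose(F,.0225,np.array([[-.02,0,.025]])))[0])
print('cb',fit('cb',[(p,m)],F,.0225))
M['fix2']=M['fixture_base'][1:4]
for n,Q,z in (('fix2',F,0),('hinge_pin',q,tp[2]+.009)):
  for P in M[n]: cv2.polylines(im,[cv2.convexHull(np.round(proj(p,pose(Q,z,P))).astype(np.int32))],True,(0,255,255),1)
c=np.round(proj(p,pose(F,.0385,np.array([[.055,-.06,0]])))[0]).astype(int); print(c)
a=max(c[1]-90,0);b=max(c[0]-60,0)
cv2.imwrite('pics/'+sys.argv[1],np.hstack([cv2.resize(i[a:a+190,b:b+130],None,fx=3,fy=3) for i in(raw,im)]))
E
python3 pin.py q1.png
```

```text
time_s: 12.05
ee_pos: [0.6179, -0.2015, 0.1936]
eef_rot: [-3.14, -0.001, 1.642]
force: [0.5, 0.3, -2.0]
grip_width: 0.0276
grip_force: 55.0
time_s: 12.45
ee_pos: [0.6184, -0.1998, 0.1748]
eef_rot: [-3.141, -0.0, 1.645]
force: [0.5, -0.4, -1.2]
grip_width: 0.0276
grip_force: 55.0
[ 0.61837707 -0.19976853  0.17482399] 0.07394429817158521 [ 0.50341841 -0.37137045 -1.19345923]
pin 0.6 [236.  10. 284. 283.] [array([ 0.6168, -0.1777,  0.0732]), np.float64(0.0639)] [ 0.6167 -0.1768  0.0739]
cb (array([0.55034352, 0.01766242, 0.08651199]), np.float64(0.10404127257093732))
[260  20]
```

View pics/q1.png

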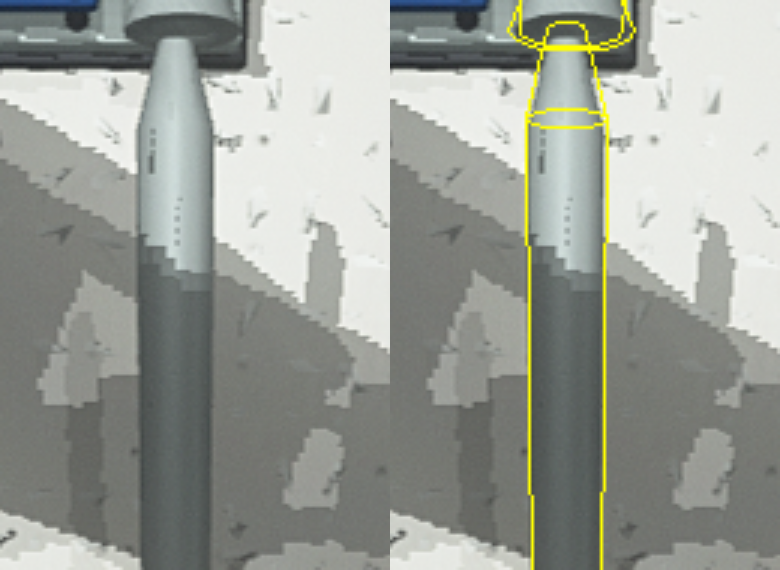

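```bash
cat > pitch.py <<'E'
from look import *
def run(cams=('wrist','scene')):
    o=status.get_obs(); tp,R=tool(o); yaw=o['eef_rot'][2]-np.pi/2
    V=[]
    for c in cams:
        p=vision.camera(c); r=silhouettes('hinge_pin',p)
        print(c,[(round(d['score'],2),np.round(d['extent']).tolist()) for d in r[:2]])
        if r: V.append((p,r[0]['region']))
    def X(P,v): # v: dx,along,dz(axis above tcp),yaw off,pitch(up+) about grasp
        Rm=Ro.from_euler('ZX',[yaw+v[3],v[4]]).as_matrix()
        a=Ro.from_euler('Z',yaw).as_matrix()@[v[0],v[1],v[2]]
        return (P+[0,.023,0])@Rm.T+tp+a
    def cost(v,W):
        s=0
        for p,m in W:
            im=np.zeros((384*4,512*4),np.uint8)
            for P in M['hinge_pin']:
                h=cv2.convexHull(((proj(p,X(P,v))+.5)*4-.5).astype(np.float32)).reshape(-1,2)
                cv2.fillConvexPoly(im,np.round(h*16).astype(np.int32),255,shift=4)
            r=cv2.resize(im,(512,384),interpolation=cv2.INTER_AREA)/255.
            s+=1-np.minimum(r,m).sum()/np.maximum(r,m).sum()
        return s/len(W)+ (v[2]-.009)**2*1e3
    v0=np.array([0,0,.009,0,-.05]); st=[.003,.003,.002,.03,.08]
    for W in ([w] for w in V) if len(V)==1 else ([V[0]],[V[1]],V):
        r=minimize(cost,v0,args=(W,),method='Nelder-Mead',options=dict(initial_simplex=np.vstack([v0]+[v0+np.eye(5)[i]*st[i] for i in range(5)]),xatol=1e-4,fatol=1e-5,maxiter=400))
        print(np.round(r.x,4),round(r.fun,4),'tip',np.round(X(np.array([[0,.105,0]]),r.x)[0],4),'shoulder',np.round(X(np.zeros((1,3)),r.x)[0],4))
    return V
run()
E
python3 pitch.py
```

```text
wrist [(0.79, [235.0, 14.0, 281.0, 283.0])]
scene [(0.55, [256.0, 109.0, 281.0, 125.0])]
[ 0.0002  0.0006  0.0081  0.0003 -0.0536] 0.0517 tip [ 0.6093 -0.0722  0.1766] shoulder [ 0.6171 -0.1768  0.1823]
[ 0.0032 -0.0031  0.007   0.058   0.0085] 0.2717 tip [ 0.6052 -0.0763  0.1835] shoulder [ 0.619  -0.1804  0.1826]
[ 0.0004 -0.0013  0.0068  0.0022 -0.0102] 0.1817 tip [ 0.6094 -0.0739  0.1809] shoulder [ 0.6173 -0.1786  0.182 ]
```

```bash
cat > edge.py <<'E'
from look import *
def edge(c='wrist'):
    o=status.get_obs(); tp,R=tool(o); yaw=o['eef_rot'][2]-np.pi/2
    p=vision.camera(c); g=cv2.GaussianBlur(cv2.cvtColor(p['pixels'],cv2.COLOR_RGB2LAB).astype(np.float32),(0,0),.8)
    gx=cv2.Sobel(g,-1,1,0)/8; gy=cv2.Sobel(g,-1,0,1)/8
    C=np.array(-np.array(p['R']).T@p['t'])
    # shaft generators: 2 silhouette lines for each cone piece + handle-shoulder + tip end
    def X(P,v):
        Rm=Ro.from_euler('ZX',[yaw+v[3],v[4]]).as_matrix()
        return (P+[0,.023,0])@Rm.T+tp+Ro.from_euler('Z',yaw).as_matrix()@[v[0],v[1],v[2]]
    def score(v,prt=False):
        s=[]
        for P,w in ((M['hinge_pin'][1],1),(M['hinge_pin'][2],1)):
            h=cv2.convexHull(proj(p,X(P,v)).astype(np.float32)).reshape(-1,2)
            e=np.roll(h,-1,0)-h; L=np.linalg.norm(e,axis=1)
            for i in range(len(h)):
                k=max(int(L[i]*2),1); n=np.array([-e[i][1],e[i][0]])/max(L[i],1e-6)
                # skip the internal joint rings: only long generators or tip
                if L[i]<8: continue
                t=(np.arange(k)+.5)/k; q=(h[i]+t[:,None]*e[i]).astype(np.float32)
                q=q[(q[:,1]>1)&(q[:,0]>1)]
                if len(q)==0: continue
                G=cv2.remap(gx,q[:,0].copy(),q[:,1].copy(),1)*n[0]+cv2.remap(gy,q[:,0].copy(),q[:,1].copy(),1)*n[1]
                s.append(np.minimum(np.abs(G).sum(-1),12).ravel())
        return -np.concatenate(s).mean()
    best=[]
    for pi in np.arange(-.24,.13,.03):
        v0=np.array([0,0,pi*0,0]); 
        f=lambda u:score([u[0],u[1],.009,u[2],u[3]])+(u[1]/.01)**2*.1
        v0=np.array([0,0,0,pi]); r=minimize(f,v0,method='Nelder-Mead',options=dict(initial_simplex=np.vstack([v0]+[v0+np.eye(4)[i]*[.002,.004,.02,.03][i] for i in range(4)]),maxiter=300))
        best.append((round(r.fun,3),*np.round(r.x,4).tolist()))
    best.sort(); print(best[:4])
    u=best[0][1:]; v=[u[0],u[1],.009,u[2],u[3]]
    print('tip',X(np.array([[0,.105,0]]),v)[0],'shoulder',X(np.zeros((1,3)),v)[0],'tcp',tp)
if __name__=='__main__': edge()
E
python3 edge.py
```

```text
[(np.float64(-11.928), -0.0001, -0.0013, -0.0003, -0.0062), (np.float64(-11.927), 0.0, -0.0013, 0.0007, -0.0058), (np.float64(-11.927), 0.0001, -0.0013, 0.0017, -0.0056), (np.float64(-11.926), 0.0, -0.0014, 0.0007, -0.008)]
tip [ 0.60917664 -0.07430629  0.18346528] shoulder [ 0.61680107 -0.17902708  0.18411628] tcp [ 0.61847613 -0.20066209  0.17525888]
```

```bash
sed -i 's/,12)/,40)/' edge.py; python3 edge.py
```

```text
[(np.float64(-21.889), -0.0001, -0.0014, 0.0001, -0.0187), (np.float64(-21.888), -0.0001, -0.0014, 0.0004, -0.0188), (np.float64(-21.887), -0.0001, -0.0014, 0.0001, -0.0186), (np.float64(-21.885), -0.0001, -0.0014, 0.0005, -0.017)]
tip [ 0.6091047  -0.0745064   0.18178592] shoulder [ 0.61675593 -0.17920885  0.18374931] tcp [ 0.61842975 -0.20074011  0.17517938]
```

```bash
python3 -m pendant '[0,0.004,0.07,0,0,0,-1,0,0.004,0.14,0,0,0,-1,0,0.004,0.2,0,0,0,-1,0,0.004,0.25,0,0,0,-1,0,0.004,0.28,0,0,0,-1,0,0.004,0.291,0,0,0,-1,0,0.004,0.291,0,0,0,-1,0,0.004,0.291,0,0,0,-1,0,0.004,0.291,0,0,0,-1]'
python3 - <<'E'
from edge import *
edge()
o=status.get_obs();print(o['ee_pos'],o['eef_rot'],o['force'])
p=vision.camera('wrist'); F=[.5495,.0168,.073]
r=silhouettes('fixture_base',p)
# flare width measure near mouth
m=proj(p,pose(F,.0385,np.array([[.055,-.052,0],[.055-.0195,-.052,0],[.055+.0195,-.052,0],[.055,-.052,.0195]]))); print(np.round(m,1))
g=cv2.cvtColor(p['pixels'],cv2.COLOR_RGB2GRAY); y=int(m[0,1])
for k in range(int(m[3,1])-12,int(m[3,1])+10,3): print(k, g[k,int(m[1,0])-14:int(m[2,0])+14].tolist()) if k>=0 else None
E
```

```text
time_s: 13.75
ee_pos: [0.621, -0.2008, 0.0308]
eef_rot: [3.14, 0.001, 1.644]
force: [-0.2, 0.1, -1.3]
grip_width: 0.028
grip_force: 55.0
[(np.float64(-17.305), -0.0002, -0.0015, -0.0004, -0.0119), (np.float64(-17.305), -0.0002, -0.0015, -0.0004, -0.0114), (np.float64(-17.303), -0.0002, -0.0015, -0.0004, -0.0106), (np.float64(-17.302), -0.0002, -0.0015, -0.0004, -0.011)]
tip [ 0.61164748 -0.07463449  0.03830426] shoulder [ 0.61925262 -0.17935126  0.03955373] tcp [ 0.62100872 -0.20077863  0.03082743]
[ 0.62089678 -0.20070956  0.03062577] [3.14003640e+00 7.40521800e-04 1.64375371e+00] [ 0.78203587  0.01711478 -0.64194723]
[[ 257.6  -91.3]
 [ 216.3  -91.3]
 [ 298.8  -91.2]
 [ 257.5 -122.4]]
```

```bash
python3 -m pendant '[0.03,0,0,0,0,0,-1,0.06,0,0,0,0,0,-1,0.08,0,0,0,0,0,-1,0.1,0,0,0,0,0,-1,0.115,0,0,0,0,0,-1,0.13,0,0,0,0,0,-1,0.13,0,0,0,0,0,-1]'
```

```text
time_s: 14.6
ee_pos: [0.6157, -0.1348, 0.0295]
eef_rot: [-3.142, -0.0, 1.644]
force: [-0.2, -0.4, -0.8]
grip_width: 0.0276
grip_force: 55.0
```

```bash
python3 -m pendant '[0.01,0,0,0,0,0,-1,0.02,0,0,0,0,0,-1,0.03,0,0,0,0,0,-1,0.04,0,0,0,0,0,-1,0.04,0,0,0,0,0,-1]'; python3 -m pendant '[0.01,0,0,0,0,0,-1,0.02,0,0,0,0,0,-1,0.03,0,0,0,0,0,-1,0.04,0,0,0,0,0,-1,0.04,0,0,0,0,0,-1]'
```

```text
time_s: 15.1
ee_pos: [0.6142, -0.1151, 0.0295]
eef_rot: [-3.142, -0.0, 1.644]
force: [0.3, -0.3, -1.0]
grip_width: 0.0274
grip_force: 55.0
time_s: 15.6
ee_pos: [0.6127, -0.0951, 0.0294]
eef_rot: [-3.141, -0.0, 1.644]
force: [-0.3, 1.0, -0.5]
grip_width: 0.0274
grip_force: 55.0
```

```bash
python3 -m pendant '[0.01,0,0,0,0,0,-1,0.02,0,0,0,0,0,-1,0.03,0,0,0,0,0,-1,0.04,0,0,0,0,0,-1,0.04,0,0,0,0,0,-1]'; python3 -m pendant '[0.008,0,0,0,0,0,-1,0.016,0,0,0,0,0,-1,0.024,0,0,0,0,0,-1,0.03,0,0,0,0,0,-1,0.03,0,0,0,0,0,-1]'
```

```text
time_s: 16.1
ee_pos: [0.6112, -0.0751, 0.0294]
eef_rot: [-3.141, -0.0, 1.644]
force: [-0.1, 0.4, -1.0]
grip_width: 0.0274
grip_force: 55.0
time_s: 16.6
ee_pos: [0.6102, -0.0605, 0.0295]
eef_rot: [-3.142, -0.0, 1.644]
force: [-0.6, 0.3, -1.1]
grip_width: 0.0278
grip_force: 55.0
```

```bash
python3 -m pendant '[0.004,0,0,0,0,0,-1,0.008,0,0,0,0,0,-1,0.012,0,0,0,0,0,-1,0.012,0,0,0,0,0,-1]'; python3 -m pendant '[0.002,0,0,0,0,0,-1,0.004,0,0,0,0,0,-1,0.004,0,0,0,0,0,-1]'
```

```text
time_s: 17.0
ee_pos: [0.6098, -0.056, 0.0295]
eef_rot: [3.141, 0.002, 1.644]
force: [-0.3, -8.3, -1.8]
grip_width: 0.0276
grip_force: 55.0
time_s: 17.3
ee_pos: [0.6098, -0.0558, 0.0295]
eef_rot: [3.141, 0.004, 1.643]
force: [1.2, -20.3, -3.0]
grip_width: 0.0276
grip_force: 55.0
```

```bash
python3 -m pendant '[0.002,0,0,0,0,0,-1,0.002,0,0,0,0,0,-1]';python3 -m pendant '[0.001,0,0,0,0,0,-1,0.002,0,0,0,0,0,-1]'
```

```text
time_s: 17.5
ee_pos: [0.6098, -0.0558, 0.0296]
eef_rot: [3.141, 0.005, 1.643]
force: [1.3, -25.8, -2.7]
grip_width: 0.0277
grip_force: 55.0
time_s: 17.7
ee_pos: [0.6098, -0.0556, 0.0296]
eef_rot: [3.141, 0.006, 1.642]
force: [1.5, -34.1, -3.0]
grip_width: 0.0274
grip_force: 55.0
```

```bash
python3 -m pendant '[-0.008,0,0,0,0,0,-1,-0.008,0,0,0,0,0,-0.2,-0.008,0,0,0,0,0,0,-0.008,0,0,0,0,0,0.06,-0.008,0,0,0,0,0,0.06,-0.008,0,-0.03,0,0,0,0.06,-0.008,0,-0.1,0,0,0,0.06,-0.008,0,-0.2,0,0,0,0.06,-0.05,0,-0.3,0,0,0,0.06,-0.1,0,-0.34,0,0,0,0.06,-0.1,0,-0.34,0,0,0,0.06]' 20; python3 - <<'E'
from look import *
o=status.get_obs(); tp,R=tool(o); print(tp,o['force'])
p=vision.camera('wrist'); hsv=cv2.cvtColor(p['pixels'],cv2.COLOR_RGB2HSV)
m=((hsv[...,0]<18)&(hsv[...,1]>130)&(hsv[...,2]>60)).astype(np.uint8)
n,l,s,c=cv2.connectedComponentsWithStats(m)
e=proj(p,pose([.5495,.0165,.073],.0385,np.array([[.055,-.075,.014]])))[0]
k=1+np.argmin([np.linalg.norm(c[i]-e)+(1e4 if s[i,4]<100 else 0) for i in range(1,n)]); print(e,s[k],c[k])
M['h']=M['hinge_pin'][:1]
print('handle',fit('h',[(p,l==k)],[.6075,-.033,.073],.0385,(.005,.005,.05)))
print('fix', fit('fixture_base',[(p,r['region']) for r in silhouettes('fixture_base',p)[:1]],[.5495,.0165,.073]))
b=bluemask(p,proj(p,pose([.5495,.0165,.073],.0225,np.array([[-.02,0,.025]])))[0]); print('cover',fit('cb',[(p,b)],[.5495,.0165,.073],.0225))
for t in('hinge_pin','cover'):
  for r in silhouettes(t,p)[:2]: print(t,r['score'],np.round(r['extent']))
np.save('last.npy',p['pixels']); pickle.dump(p,open('last.pkl','wb'))
# hue strip along hinge axis top line
A=proj(p,pose([.5495,.0165,.073],.0385,np.c_[np.full(80,.055),np.linspace(-.1,.06,80),np.full(80,.01)]))
print([ (int(y*1000),p['pixels'][int(v),int(u)].tolist()) for y,(u,v) in zip(np.linspace(-.1,.06,80),A) if 0<=v<384])
E
```

```text
time_s: 18.8
ee_pos: [0.6143, -0.1032, 0.2049]
eef_rot: [3.134, 0.003, 1.642]
force: [-0.5, 0.9, -0.6]
grip_width: 0.0497
grip_force: 0.0
[ 0.61430098 -0.10323743  0.2048505 ] [-0.48205354  0.90366016 -0.60059067]
[256.24857201 136.22034635] [245 118  24  42 974] [256.4825462  139.03901437]
handle (array([ 0.60803469, -0.03508031,  0.08415853]), np.float64(0.0990477917838033))
fix (array([0.55385441, 0.0102925 , 0.1665293 ]), np.float64(0.7803087472561189))
cover (array([0.55129026, 0.01576505, 0.07411696]), np.float64(0.07864686821381539))
hinge_pin 0.59 [248.  40. 269. 164.]
cover 0.55 [137.  11. 272. 112.]
[(-100, [141, 77, 47]), (-97, [137, 76, 45]), (-95, [135, 71, 42]), (-93, [136, 74, 40]), (-91, [140, 76, 45]), (-89, [137, 75, 43]), (-87, [138, 74, 44]), (-85, [141, 77, 47]), (-83, [138, 75, 43]), (-81, [138, 74, 43]), (-79, [137, 74, 41]), (-77, [140, 77, 44]), (-75, [140, 76, 45]), (-73, [141, 78, 47]), (-71, [138, 74, 41]), (-69, [140, 77, 44]), (-67, [136, 77, 44]), (-65, [142, 80, 49]), (-63, [141, 77, 46]), (-61, [138, 76, 44]), (-59, [140, 75, 47]), (-57, [95, 69, 51])
[... 616 characters left out ...]
191, 204, 202]), (0, [195, 207, 206]), (1, [190, 203, 202]), (3, [189, 203, 201]), (5, [189, 202, 202]), (7, [190, 202, 202]), (9, [193, 205, 202]), (11, [186, 200, 198]), (13, [189, 202, 200]), (15, [186, 200, 199]), (17, [187, 199, 197]), (19, [181, 193, 190]), (21, [197, 210, 208]), (23, [111, 119, 116]), (25, [196, 210, 206]), (27, [195, 207, 205]), (29, [191, 204, 202]), (31, [192, 204, 200]), (33, [199, 212, 208]), (35, [197, 211, 208]), (37, [191, 204, 204]), (39, [191, 202, 201]), (41, [188, 201, 198]), (43, [185, 196, 193]), (45, [198, 205, 201]), (47, [237, 237, 233]), (49, [235, 236, 232]), (51, [235, 236, 231]), (53, [234, 236, 231]), (55, [234, 237, 232]), (57, [233, 234, 230])]
```

```bash
python3 - <<'E'
from h import *
p=pickle.load(open('last.pkl','rb')); g=cv2.cvtColor(p['pixels'],cv2.COLOR_RGB2GRAY)
F=[.5495,.0165,.073]
for y in(-.1,-.098,-.052,-.044,-.024,.024,.044,.053): print(y,np.round(proj(p,pose(F,.0385,np.array([[.055,y,0],[.055,y,.014],[.055,y,.0195]]))),1).tolist())
for r in range(98,126): print(r,' '.join('%3d%s'%(g[r,c],'o' if int(p['pixels'][r,c,0])-int(p['pixels'][r,c,2])>40 else ' ') for c in range(236,280)))
print()
for r in range(28,46): print(r,' '.join('%3d'%g[r,c] for c in range(244,276)))
E
```

```text
-0.1 [[256.3, 156.6], [256.3, 158.5], [256.3, 159.4]]
-0.098 [[256.3, 154.9], [256.3, 156.8], [256.3, 157.6]]
-0.052 [[256.2, 114.5], [256.2, 114.8], [256.2, 115.0]]
-0.044 [[256.1, 107.2], [256.1, 107.2], [256.2, 107.2]]
-0.024 [[256.1, 88.4], [256.1, 87.6], [256.1, 87.3]]
0.024 [[255.9, 40.6], [255.9, 37.6], [255.9, 36.4]]
0.044 [[255.8, 19.5], [255.8, 15.5], [255.8, 13.8]]
0.053 [[255.8, 9.7], [255.8, 5.2], [255.8, 3.3]]
98 121  123  120  127  118  104   86   76   84   83   88   86  134  171  167  172  176  186  188  186  179  173  172  166  160  154  153  150  141  137  135  123  112   97  104  129  121   82   55  101  134  127  118  174 
99 123  123  124  126  118  104   88   78   82   83   88   89   91   87   84   80  135  185  193  187  180  174  169  167  161  155  150  149  143  139  128  119  112   95  104  132  121   81   59  101  131  123  121  172 
100 121  119  122  111  103  100   87   79   81   90   90   87   93   97   92   91   87  142  195  192  186  178  170  165  160  156  151  146  143  138  128  121  112   98  100  129  122   80   59   99  132  125  115  170 
10
[... 7256 characters left out ...]
4  85  88  84  84  83  94 154 186 140  73  82
41  77  81  83  76  77  88 134 168 177 188 197 206 203 183 169 156 149 126  96  78  82  83  88  88  83  96 116 159 178 134  75  82
42  75  75  76  82  81 104 143 166 169 161 173 179 177 164 156 147 138 136 111  88  88  86  82  83  92 117 147 175 179 134  68  77
43  87  92 113 134 139 160 172 179 184 185 186 189 189 185 193 199 189 175 173 154 142 124 100  91  81  79 119 176 177 130  82 106
44 156 192 182 186 186 185 181 185 187 186 192 196 196 192 195 202 198 190 190 185 174 175 168 149 113 112 162 179 171 162 185 224
45  96 114 161 182 185 180 180 184 185 185 196 195 196 192 191 201 193 186 185 181 173 167 161 149 137 128 175 222 227 223 219 216
```

```bash
python3 -c "
from h import *
from station import status
o=status.get_obs()
print(move(o,[.6096,-.058,.0285],.073),o['eef_rot'],o['force'],o['moment'])"
```

```text
[0.084, 0.0009, 0.3398, -0.0012, -0.0005, 0.0003] [-3.13969608e+00 -7.25130393e-04  1.64421173e+00] [-0.01394936  0.95404415 -0.48748377] [-0.04331036 -0.02679593 -0.00617594]
```

```bash
python3 -m pendant '[0.04,0,0.06,0,0,0,0.06,0.084,0.001,0.14,0,0,0,0.06,0.084,0.001,0.22,0,0,0,0.06,0.084,0.001,0.29,0,0,0,0.06,0.084,0.001,0.33,0,0,0,0.06,0.084,0.001,0.34,0,0,0,0.06,0.084,0.001,0.34,0,0,0,0.06,0.084,0.001,0.34,0,0,0,-0.3,0.084,0.001,0.34,0,0,0,-1,0.084,0.001,0.34,0,0,0,-1,0.084,0.001,0.34,0,0,0,-1]' 60; python3 -c "
from station import status; o=status.get_obs(); print(o['force'],o['moment'],o['ee_pos'])"
```

```text
time_s: 20.1
ee_pos: [0.6109, -0.0589, 0.0302]
eef_rot: [3.14, 0.0, 1.644]
force: [0.8, -0.0, 2.3]
grip_width: 0.0275
grip_force: 59.8
[ 0.79723987 -0.04263803  2.28987459] [-0.00870876 -0.12334814 -0.02655429] [ 0.61093196 -0.05894025  0.03023212]
```

```bash
python3 -m pendant '[0.004,0,0,0,0,0,-1,0.006,0,0,0,0,0,-1,0.008,0,0,0,0,0,-1]'; python3 -c "
from station import status; o=status.get_obs(); print(o['force'],o['moment'],o['ee_pos'])"
```

```text
time_s: 20.4
ee_pos: [0.6109, -0.0575, 0.0304]
eef_rot: [3.14, 0.004, 1.643]
force: [-0.6, -22.3, 5.4]
grip_width: 0.0276
grip_force: 59.8
[ -0.56416526 -22.28771526   5.3801575 ] [-4.24392873 -0.01783952  0.03731205] [ 0.61087761 -0.05747547  0.03039885]
```

```bash
python3 -m pendant '[0.003,0,-0.002,0.0,0,0,-1,0.006,0,-0.002,0,0,0,-1,0.006,0.002,-0.002,0,0,0,-1,0.006,-0.002,-0.002,0,0,0,-1,0.006,0,-0.004,0,0,0,-1,0.006,0,0,0,0,0,-1,0.006,0,-0.001,0,0,0,-1]'; python3 -c "
from station import status; o=status.get_obs(); print(o['force'],o['moment'],o['ee_pos'])"
```

```text
time_s: 21.1
ee_pos: [0.6106, -0.057, 0.0309]
eef_rot: [3.14, 0.007, 1.643]
force: [-0.3, -33.0, -0.1]
grip_width: 0.0276
grip_force: 59.8
[ -0.25579794 -33.03319431  -0.0868577 ] [-6.52923629 -0.15812475  0.06328396] [ 0.6105784  -0.05698257  0.03090978]
```

```bash
python3 - <<'E'
from h import *
p=pickle.load(open('last.pkl','rb')); g=cv2.cvtColor(p['pixels'],cv2.COLOR_RGB2GRAY)
for r in range(0,28): print(r,' '.join('%3d'%g[r,c] for c in range(238,280)))
print()
for r in range(80,99): print(r,' '.join('%3d'%g[r,c] for c in range(238,276)))
E
```

```text
0 234 234 233 234 233 234 234 233 233 233 234 235 235 235 234 235 234 233 234 234 235 234 235 234 234 234 235 234 234 233 235 234 235 232 235 235 235 235 235 234 234 234
1 235 235 233 233 234 234 234 234 235 233 234 234 236 235 234 234 234 234 234 233 235 234 234 235 234 233 234 233 234 234 235 235 235 234 234 235 235 234 234 235 236 234
2 239 233 228 233 234 234 234 233 234 234 232 235 236 236 235 234 235 235 235 236 234 236 235 234 235 236 233 234 235 235 234 235 235 234 233 235 235 235 234 235 235 235
3 241 236 229 235 235 233 234 234 234 234 234 235 235 236 235 235 235 236 235 235 235 235 234 236 234 236 234 235 233 234 235 234 234 234 235 236 235 234 235 235 236 234
4 241 241 235 229 234 234 234 233 233 233 235 236 235 236 235 235 236 234 235 236 235 236 235 235 234 234 234 234 232 234 235 235 233 236 235 233 234 236 235 235 235 235
5 236 236 227 217 230 235 235 234 234 234 235 235 237 235 235 235 235 235 235 237 235 235 235 233 234 235 234 235 235 234 235 235 234 235 238 233 229 236 235 236 235 235
6 234 235 235 236 234 234 235 232 233 234 235 236 236 237 234 235 235 235 234 23
[... 5923 characters left out ...]
 179 174 168 169 164 158 150 149 143 142 132 121 112  99 105 131 132  94  60 101
95 123 125 117 104 106  93 109 154 156 158 162 162 168 175 178 183 184 184 180 175 172 166 165 157 149 147 143 140 133 124 109  97 111 133 131  94  59 104
96 118 119 111  97  82  71 114 144 152 156 158 165 168 172 180 183 186 184 179 177 172 165 161 158 154 143 141 142 136 124 110  99 103 123 121  83  63 102
97 120 123 115 101  86  74  77  79  77  77 128 169 171 173 180 187 187 182 179 175 171 166 161 159 155 147 141 141 133 123 109  96 103 128 121  81  59 101
98 120 127 118 104  86  76  84  83  88  86 134 171 167 172 176 186 188 186 179 173 172 166 160 154 153 150 141 137 135 123 112  97 104 129 121  82  55 101
```

```bash
python3 -m pendant '[-0.006,0,0,0,0,0,-0.8,-0.006,0,0,0,0,0,-0.2,-0.006,0,0,0,0,0,0,-0.006,0,0,0,0,0,0,-0.006,0,-0.04,0,0,0,0,-0.006,0,-0.1,0,0,0,0,-0.05,0,-0.1,0,0,0,-0.5,-0.1,0,-0.1,0,0,0,-1,-0.1,0,-0.06,0,0,0,-1,-0.1,0,0,0,0,0,-1,-0.1,0,0.02,0,0,0,-1,-0.1,0,0.02,0,0,0,-1]' 20; python3 -c "
from station import status; o=status.get_obs(); print(o['force'],o['moment'],o['ee_pos'],o['grip_width'])"
```

```text
time_s: 22.3
ee_pos: [0.6129, -0.1012, 0.0186]
eef_rot: [-3.139, -0.001, 1.644]
force: [0.5, 0.4, 0.1]
grip_width: 0.0026
grip_force: 0.0
[0.49891098 0.39630907 0.0620925 ] [ 0.01748521 -0.15258777  0.00838816] [ 0.61292832 -0.10122068  0.01864528] 0.0025865826680447155
```

```bash
python3 -m pendant '[0.008,0,0,0,0,0,-1,0.016,0,0,0,0,0,-1,0.02,0,0,0,0,0,-1,0.024,0,0,0,0,0,-1,0.024,0,0,0,0,0,-1]'; python3 -m pendant '[0.002,0,0,0,0,0,-1,0.004,0,0,0,0,0,-1,0.004,0,0,0,0,0,-1]'; python3 -c "
from station import status; o=status.get_obs(); print(o['force'],o['moment'],o['ee_pos'])"
```

```text
time_s: 22.8
ee_pos: [0.613, -0.0897, 0.0205]
eef_rot: [3.141, 0.0, 1.644]
force: [-0.5, -0.1, -1.4]
grip_width: 0.0004
grip_force: 0.0
time_s: 23.1
ee_pos: [0.613, -0.0892, 0.0205]
eef_rot: [3.14, 0.002, 1.643]
force: [1.3, -8.1, 2.3]
grip_width: 0.0006
grip_force: 4.6
[ 1.28423837 -8.07695967  2.25536471] [-1.65109895 -0.08145382 -0.01185512] [ 0.61303375 -0.08916241  0.02050326]
```

```bash
python3 -m pendant '[0.004,0,0,0,0,0,-1,0.008,0,0,0,0,0,-1,0.008,0,0,0,0,0,-1]'; python3 -m pendant '[0.003,0,0,0,0,0,-1,0.006,0,0,0,0,0,-1,0.006,0,0,0,0,0,-1]'; python3 -c "
from station import status; o=status.get_obs(); print(o['force'],o['moment'],o['ee_pos'])"
```

```text
time_s: 23.4
ee_pos: [0.6132, -0.0886, 0.0212]
eef_rot: [3.139, 0.007, 1.642]
force: [0.6, -32.1, 4.6]
grip_width: 0.0003
grip_force: 15.6
time_s: 23.7
ee_pos: [0.6132, -0.0883, 0.0216]
eef_rot: [3.138, 0.01, 1.642]
force: [-0.1, -49.2, 5.3]
grip_width: -0.0
grip_force: 24.5
[ -0.06491903 -49.16037465   5.3473608 ] [-8.56640844  0.02936846  0.10512125] [ 0.61318277 -0.08831251  0.02158451]
```

```bash
python3 -m pendant '[-0.05,0,0,0,0,0,-1,-0.1,0,-0.01,0,0,0,-1,-0.1,0,-0.04,0,0,0,-1,-0.1,0,-0.04,0,0,0,-1]'; python3 - <<'E'
from h import *
from station import status,vision
p=vision.camera('wrist'); pickle.dump(p,open('near.pkl','wb')); a=p['pixels'].astype(int); g=a.mean(2)
F=[.5495,.0165,.073]
for y in(-.1,-.056,-.052,-.044): print(y,np.round(proj(p,pose(F,.0385,np.array([[.055,y,-.0385],[.055,y,0],[.055,y,.014],[.055,y,.0195],[.055-.0195,y,0],[.055+.0195,y,0]]))),1).tolist())
e=proj(p,pose(F,.0385,np.array([[.055,-.054,.01]])))[0].astype(int); print(e,status.get_obs()['ee_pos'])
for r in range(max(e[1]-26,0),e[1]+30): print('%3d'%r,''.join('o' if a[r,c,0]-a[r,c,2]>40 else 'b' if a[r,c,2]-a[r,c,0]>40 else '0123456789'[min(int(g[r,c]//25),9)] for c in range(e[0]-60,e[0]+60)))
E
```

```text
time_s: 24.1
ee_pos: [0.6167, -0.1309, 0.042]
eef_rot: [3.139, 0.001, 1.643]
force: [-0.4, -0.1, 0.4]
grip_width: 0.0009
grip_force: 0.0
-0.1 [[256.3, 146.4], [256.1, 154.2], [256.0, 157.9], [255.9, 159.5], [224.7, 154.2], [287.4, 154.2]]
-0.056 [[256.1, 83.9], [255.9, 78.6], [255.8, 76.0], [255.7, 74.9], [222.3, 78.6], [289.5, 78.6]]
-0.052 [[256.1, 77.8], [255.9, 71.2], [255.7, 68.0], [255.7, 66.6], [222.0, 71.2], [289.7, 71.2]]
-0.044 [[256.1, 65.5], [255.8, 56.1], [255.7, 51.5], [255.6, 49.5], [221.5, 56.1], [290.1, 56.0]]
[255  72] [ 0.61626759 -0.13022923  0.04092687]
 46 bbbbbbbbbbbb135554456666666666555555666667776577777888888888777777777776766666666655544445765324666666689999999999999999
 47 bbbbbbbbbbbb134554456666666666555455666667775577777788888888777777777777666666666655544435765324666666689999999999999999
 48 bbbbbbbbbbbb124545456666666666555455666667776577777788888887777777777777666666666655544435765323666666689999999999999999
 49 bbbbbbbbbbbb124544456666666666555455666667775577777778888888787777777777666666666555544435765323566666689999998899999999
 50 bbbbbbbbbbbb124
[... 5780 characters left out ...]
oooooooooooooooooooooooooooooooooooooooooo566666666666668999877679999999999
 97 4444444444444444444444444444544444443oooooooooooooooooooooooooooooooooooooooooooooooooo566666666666668998777678999999999
 98 4444444444444444444444444444444443443oooooooooooooooooooooooooooooooooooooooooooooooooo566666666666668998777778999999999
 99 44444444444444444444444444444444444432ooooooooooooooooooooooooooooooooooooooooooooooooo566666666666668999999889999999999
100 4444444444444444444444444444444444443oooooooooooooooooooooooooooooooooooooooooooooooooo354444566666668999999999999999999
101 44444444444444444444444444444444444432ooooooooooooooooooooooooooooooooooooooooooooooooo355444566666668999999999999999999
```

```bash
python3 -m pendant '[0.02,0,0.045,0,0,0,-1,0.04,0,0.045,0,0,0,-1,0.06,0,0.045,0,0,0,-1,0.07,0,0.045,0,0,0,-1,0.08,0,0.045,0,0,0,-1,0.08,0,0.045,0,0,0,-1]'; python3 -m pendant '[0.004,0,0,0,0,0,-1,0.008,0,0,0,0,0,-1,0.014,0,0,0,0,0,-1,0.014,0,0,0,0,0,-1]'
```

```text
time_s: 24.75
ee_pos: [0.6131, -0.0902, 0.018]
eef_rot: [3.141, 0.0, 1.644]
force: [-1.2, -0.1, 0.6]
grip_width: 0.0006
grip_force: 0.0
time_s: 25.15
ee_pos: [0.6131, -0.0886, 0.0188]
eef_rot: [3.139, 0.007, 1.642]
force: [-2.1, -29.9, 4.0]
grip_width: 0.0005
grip_force: 15.0
```

```bash
python3 -m pendant '[0.004,0,0,0,0,0,-1,0.008,0,0,0,0,0,-1,0.01,0,0,0,0,0,-1,0.01,0,0,0,0,0,-1]'; python3 -c "
from station import status; o=status.get_obs(); print(o['force'],o['moment'],o['ee_pos'],o['tau'])"
```

```text
time_s: 25.55
ee_pos: [0.6131, -0.0882, 0.0192]
eef_rot: [3.138, 0.012, 1.641]
force: [-0.3, -59.4, 4.6]
grip_width: 0.0004
grip_force: 29.9
[ -0.30557766 -59.42631927   4.59011396] [-10.37303606   0.11299806   0.16387683] [ 0.61308526 -0.08824735  0.01924792] [ 36.80653811 -62.31432438 -22.91329801  12.27389306   2.51789041
   0.21101218]
```

```bash
python3 - <<'E'
from h import *
V=[]
F=[.5495,.0165,.073]
for f in('last.pkl','near.pkl'):
    p=pickle.load(open(f,'rb')); a=p['pixels'].astype(int)
    m=((a[...,0]-a[...,2])>35).astype(np.uint8); n,l,s,c=cv2.connectedComponentsWithStats(m)
    e=proj(p,pose(F,.0385,np.array([[.055,-.078,.014]])))[0]; k=l[int(e[1]),int(e[0])]; print(f,s[k]); V.append((p,l==k))
def X(P,v): 
    return P@Ro.from_euler('ZX',[v[3],v[4]]).as_matrix().T+v[:3]
def cost(v,W):
    t=0
    for p,m in W:
        im=np.zeros((1536,2048),np.uint8); h=cv2.convexHull(((proj(p,X(M['hinge_pin'][0],v))+.5)*4-.5).astype(np.float32)).reshape(-1,2)
        cv2.fillConvexPoly(im,np.round(h*16).astype(np.int32),255,shift=4); r=cv2.resize(im,(512,384),interpolation=cv2.INTER_AREA)/255.
        t+=1-np.minimum(r,m).sum()/np.maximum(r,m).sum()
    return t/len(W)
for W in (V[:1],V[1:],V):
    v0=np.array([.608,-.035,.0385,.073,0])
    r=minimize(cost,v0,args=(W,),method='Nelder-Mead',options=dict(initial_simplex=np.vstack([v0]+[v0+np.eye(5)[i]*[.003,.003,.005,.03,.05][i] for i in range(5)]),maxiter=600,xatol=1e-5,fatol=1e-6))
    print(np.round(r.x,4),r.fun)
# flare/fixture edge check in near image: predicted flare outline edges vs columns
p=V[1][0]; a=p['pixels'].astype(int).mean(2)
print('flare sil',np.round(proj(p,pose(F,0,cyl(55,38.5,-52,19.5,-52,19.5)))[[0,6,12,18]],1).tolist())
for r in(60,64,68,70,72): print(r,a[r,205:235].astype(int).tolist(),a[r,280:300].astype(int).tolist())
E
```

```text
last.pkl [244 118  25  42 990]
near.pkl [ 232   77   50   83 3951]
[ 0.6087 -0.037   0.0219  0.0758  0.0065] 0.016307146760389468
[ 0.6086 -0.0345  0.0322  0.0827  0.0677] 0.022870860771031842
[ 0.6088 -0.0358  0.0301  0.0804 -0.0375] 0.03537026033899121
flare sil [[289.7, 71.2], [255.7, 66.6], [222.0, 71.2], [256.0, 74.9]]
60 [54, 46, 41, 82, 122, 129, 130, 124, 122, 145, 169, 164, 164, 163, 162, 165, 164, 167, 156, 144, 146, 136, 130, 146, 158, 160, 164, 167, 174, 174] [129, 123, 117, 111, 115, 147, 162, 121, 66, 56, 128, 176, 169, 166, 169, 165, 159, 211, 240, 235]
64 [93, 106, 114, 124, 122, 121, 121, 119, 122, 144, 161, 157, 159, 160, 159, 160, 163, 164, 157, 129, 105, 110, 153, 160, 168, 168, 165, 168, 171, 175] [137, 134, 125, 121, 113, 107, 126, 118, 67, 68, 131, 178, 166, 167, 168, 161, 211, 240, 234, 234]
68 [142, 140, 153, 165, 160, 166, 165, 164, 165, 166, 164, 166, 166, 163, 164, 164, 167, 173, 136, 76, 92, 96, 95, 134, 168, 146, 134, 134, 122, 94] [120, 127, 123, 123, 120, 113, 112, 96, 75, 66, 131, 176, 169, 167, 166, 160, 210, 240, 237, 234]
70 [117, 118, 125, 128, 131, 128, 129, 127, 126, 128, 132, 129, 129, 132, 131, 132, 129, 124, 93, 76, 72, 73, 76, 75, 75, 73, 72, 74, 77, 74] [82, 85, 84, 84, 87, 85, 88, 90, 82, 66, 130, 173, 168, 164, 164, 163, 207, 242, 237, 237]
72 [85, 85, 85, 86, 82, 85, 86, 82, 84, 86, 84, 83, 88, 82, 85, 84, 88, 86, 89, 90, 82, 79, 77, 79, 77, 74, 76, 77, 79, 79] [87, 85, 86, 86, 88, 83, 79, 79, 71, 70, 131, 175, 169, 167, 165, 167, 166, 163, 164, 215]
```

```bash
python3 -m pendant '[0.002,0,0,0,0,0,-1,0.004,0,0,0,0,0,-1,0.006,0,0,0,0,0,-1,0.006,0,0,0,0,0,-1]'
```

```text
time_s: 25.95
ee_pos: [0.6131, -0.088, 0.0194]
eef_rot: [3.137, 0.016, 1.64]
force: [0.4, -78.4, 1.9]
grip_width: 0.0007
grip_force: 39.2
```

```bash
python3 -m pendant '[-0.03,0,0,0,0,0,-1,-0.05,0,0,0,0,0,-0.6,-0.05,0,-0.08,0,0,0,0,-0.05,0,-0.12,0,0,0,0.06,0,0,-0.12,0,0,0,0.06,0,0,-0.12,0,0,0,0.06]'; python3 - <<'E'
from h import *
from station import status,vision
o=status.get_obs(); print(move(o,[.6105,-.0585,.0295],.078),o['ee_pos'])
p=vision.camera('wrist'); a=p['pixels'].astype(int); g=a.mean(2); F=[.5495,.0165,.073]
pickle.dump(p,open('n2.pkl','wb'))
for y in(-.056,-.052,.024,.044,.049,.053): print(y,np.round(proj(p,pose(F,.0385,np.array([[.055,y,0],[.055,y,.014],[.055,y,.0195]]))),1).tolist())
e=proj(p,pose(F,.0385,np.array([[.055,.047,.0]])))[0].astype(int); print(e)
for r in range(max(e[1]-22,0),e[1]+16): print('%3d'%r,''.join('o' if a[r,c,0]-a[r,c,2]>40 else 'b' if a[r,c,2]-a[r,c,0]>40 else '0123456789'[min(int(g[r,c]//25),9)] for c in range(e[0]-50,e[0]+50)))
E
```

```text
time_s: 26.55
ee_pos: [0.6119, -0.0738, 0.0781]
eef_rot: [3.141, -0.0, 1.645]
force: [0.3, -0.8, -0.7]
grip_width: 0.0372
grip_force: 0.0
[0.0307, -0.0006, 0.0972, 0.0005, -0.0002, -0.0022] [ 0.61189865 -0.07382452  0.07807531]
-0.056 [[257.3, 164.6], [257.3, 168.3], [257.3, 169.8]]
-0.052 [[257.3, 159.3], [257.3, 162.7], [257.3, 164.1]]
0.024 [[257.5, 48.1], [257.4, 43.7], [257.4, 41.8]]
0.044 [[257.5, 14.8], [257.5, 7.8], [257.5, 4.7]]
0.049 [[257.5, 6.2], [257.5, -1.6], [257.5, -4.9]]
0.053 [[257.5, -0.8], [257.5, -9.1], [257.5, -12.7]]
[257   9]
  0 9999999999999999999999999999999999999999999999999999999999999999999999999999999986665434576789999999
  1 9999999999999999999999999999999999999999999999999999999999999999999999999999999999986643333579999999
  2 9999999999999999999999999999999999999999999999999999999999999999999999999999999999986544445668999999
  3 5555568999999999999999999999999999999999999999999999999999999999999999999999999999865444676668999999
  4 bbbbbbbb89999999999999999999999999999999999999998888889999999999999999999999999999855466799988999999
  5 bbbbbbbb3899999
[... 1380 characters left out ...]
5666777777777777777777787777777766666665554369986227999999999999999999
 19 bbbbbbbbbb355556666666666884455666677777777778878887787777777666666665554459986227999999999999999999
 20 bbbbbbbbb2355556666666666884455666677777777788888788777777777766666655554459985227999999999999999999
 21 bbbbbbbbbb355556666666666895555666677777777778888888887777777666666655554359985227999999999999999999
 22 bbbbbbbbbb355556666666666895455666667777777788888888887777777766666655554359985227999999999999999999
 23 bbbbbbbbbb355566666666666895455666677777777788888888887777777766666655554459985227999999999999999999
 24 bbbbbbbbbb345566666666666895555666677777777888888888887777777666666655544359985224689999999999999999
```

```bash
python3 -m pendant '[0.031,-0.001,0.04,0,0,-0.002,0.06,0.031,-0.001,0.08,0,0,-0.002,0.06,0.031,-0.001,0.097,0,0,-0.002,0.06,0.031,-0.001,0.097,0,0,-0.002,-0.3,0.031,-0.001,0.097,0,0,-0.002,-1,0.031,-0.001,0.097,0,0,-0.002,-1,0.031,-0.001,0.097,0,0,-0.002,-1]' 60; python3 -m pendant '[-0.01,0,0,0,0,0,-1,-0.02,0,0,0,0,0,-1,-0.03,0,0,0,0,0,-1,-0.03,0,0,0,0,0,-1]'; python3 - <<'E'
from h import *
from station import status,vision
o=status.get_obs(); print(o['force'],o['moment'])
p=vision.camera('wrist'); a=p['pixels'].astype(int); g=a.mean(2); F=[.5495,.0165,.073]
pickle.dump(p,open('n3.pkl','wb'))
for y in(-.07,-.052): print(y,np.round(proj(p,pose(F,.0385,np.array([[.055,y,0],[.055,y,.014],[.055,y,.0195]]))),1).tolist())
e=proj(p,pose(F,.0385,np.array([[.055,-.06,.0]])))[0].astype(int); print(e)
for r in range(max(e[1]-35,0),e[1]+40): print('%3d'%r,''.join('o' if a[r,c,0]-a[r,c,2]>40 else 'b' if a[r,c,2]-a[r,c,0]>40 else '0123456789'[min(int(g[r,c]//25),9)] for c in range(e[0]-55,e[0]+55)))
E
```

```text
time_s: 27.3
ee_pos: [0.6107, -0.0607, 0.0298]
eef_rot: [3.14, 0.0, 1.647]
force: [1.3, -0.6, 1.4]
grip_width: 0.0272
grip_force: 60.0
time_s: 27.7
ee_pos: [0.6114, -0.0764, 0.0291]
eef_rot: [3.141, 0.0, 1.646]
force: [-0.2, -1.9, 2.3]
grip_width: 0.028
grip_force: 60.0
[-0.16162426 -1.91830733  2.27275497] [-0.24983638 -0.09657414  0.01208189]
-0.07 [[258.3, 198.4], [258.3, 205.8], [258.3, 209.1]]
-0.052 [[258.4, 169.0], [258.4, 174.2], [258.4, 176.5]]
[258 182]
147 bbbbbbb1134444566666656533333233333333333333333333334444334433333333333333333333333444321344444444444444444444
148 bbbbbbb1134444566566544433333333333333333333333333334443434443333333333333333333333444311344444444444444444444
149 bbbbbbb1134444566666544433333233333333333333333333333344443333333333333333333333333454311344444444444444444444
150 bbbbbbb1134444566666544433433233333333333333334333333334443434333333333333333333333454311344444444444444444444
151 bbbbbbbb134444566666544434433333333333333333333333333333443333333333333333333333333454312344444444444444444444
152 bbbbbbb1134444566666544433433233333333333333333333344
[... 7292 characters left out ...]
4444444445
216 44444444444444443444444433333333ooooooooooooooooooooooooooooooooooooooooooooooo3444444444444444444444444444445
217 44444444444444443333333333333333ooooooooooooooooooooooooooooooooooooooooooooooo3444444444444444444444444444445
218 33344444444444443333333333333333ooooooooooooooooooooooooooooooooooooooooooooooo3444444444444444444444444444445
219 33444444444333333333333333333333ooooooooooooooooooooooooooooooooooooooooooooooo3444444443445444444444444444456
220 33344444444333333333333333333332ooooooooooooooooooooooooooooooooooooooooooooooo2444444443445454444444444444455
221 33344444333333333333333333333332ooooooooooooooooooooooooooooooooooooooooooooooo2444444443445544333344444444443
```

```bash
python3 -m pendant '[0.012,0,0,0,0,0,-1,0.024,0,0,0,0,0,-1,0.03,0,0,0,0,0,-1,0.036,0,0,0,0,0,-1,0.042,0,0,0,0,0,-1,0.044,0,0,0,0,0,-1,0.044,0,0,0,0,0,-1]'; python3 - <<'E'
from h import *
from station import status,vision
p=vision.camera('wrist'); a=p['pixels'].astype(int); g=a.mean(2); F=[.5495,.0165,.073]
for y in(-.056,-.052): print(y,np.round(proj(p,pose(F,.0385,np.array([[.055,y,-.0195],[.055,y,-.014],[.055,y,0],[.055,y,.014],[.055,y,.0195]]))),1)[:,1].tolist())
e=proj(p,pose(F,.0385,np.array([[.055,-.054,.015]])))[0].astype(int); print(e)
for r in range(e[1]-16,e[1]+14): print('%3d'%r,''.join('o' if a[r,c,0]-a[r,c,2]>40 else 'b' if a[r,c,2]-a[r,c,0]>40 else '0123456789'[min(int(g[r,c]//25),9)] for c in range(e[0]-45,e[0]+45)))
E
```

```text
time_s: 28.45
ee_pos: [0.6106, -0.0597, 0.0301]
eef_rot: [3.139, 0.01, 1.646]
force: [2.1, -46.0, 4.8]
grip_width: 0.0276
grip_force: 60.0
-0.056 [193.1, 195.6, 202.4, 210.3, 213.7]
-0.052 [187.4, 189.7, 196.1, 203.5, 206.8]
[257 207]
191 344444444444323332333333333333333333333333443333333333333333333333333333332344444444444434
192 344444444443323332333333333333333333333333444333333333333333333333333333333344444444444443
193 444444444443333322333333333333333333333333444333333333333333333333333333333234444444444433
194 444444444443333323333333333333333333333333444443333333333333333333333333333233444444444433
195 444444444443333322333333333333333333333333444443333333333333333333333333333234444444444433
196 444444444444333333333333333333333333333333344444333333333333333333333333333334444444444433
197 444444444444444322333333333333333333333344334443433333333333333333333333333234444444444433
198 444444444444444433333333333333333333333344443444443333333333333333333333333344444444444333
199 444444444444444433333333333333333333343343433444443333333333333333333333333344444444444444
200 444444
[... 1284 characters left out ...]
ooooooooooooooo23333444444444433444
214 44444444444444433333333ooooooooooooooooooooooooooooooooooooooooooooooo33344444444444444444
215 44444444444444433333333ooooooooooooooooooooooooooooooooooooooooooooooo34444444444444444444
216 44433333344444333333333ooooooooooooooooooooooooooooooooooooooooooooooo34444444444444444444
217 44443333333333333333333ooooooooooooooooooooooooooooooooooooooooooooooo34444444444444444444
218 44443333333333333333333ooooooooooooooooooooooooooooooooooooooooooooooo34444444444444444444
219 43333333333333333333333ooooooooooooooooooooooooooooooooooooooooooooooo34444444444444444444
220 43333333333333333333332ooooooooooooooooooooooooooooooooooooooooooooooo34444444444444444444
```

```bash
python3 - <<'E'
from h import *
from station import vision
q=pickle.load(open('n3.pkl','rb'))['pixels'].astype(int); a=vision.camera('wrist')['pixels'].astype(int)
for n,im,r0,cs in(('n3',q,192,(240,278)),('now',a,202,(238,257,277))):
    for c in cs: print(n,c,[(r,im[r,c-1:c+2].mean(0).round().astype(int).tolist()) for r in range(r0,r0+22)])
E
```

```text
n3 240 [(192, [94, 96, 92]), (193, [98, 83, 70]), (194, [105, 53, 27]), (195, [105, 52, 26]), (196, [105, 54, 29]), (197, [105, 55, 30]), (198, [108, 58, 32]), (199, [108, 56, 32]), (200, [108, 56, 31]), (201, [107, 55, 30]), (202, [109, 58, 32]), (203, [109, 58, 31]), (204, [109, 55, 30]), (205, [111, 58, 31]), (206, [121, 61, 32]), (207, [129, 64, 32]), (208, [136, 69, 34]), (209, [135, 68, 34]), (210, [136, 69, 35]), (211, [137, 69, 35]), (212, [138, 70, 34]), (213, [138, 69, 34])]
n3 278 [(192, [98, 100, 95]), (193, [112, 115, 110]), (194, [109, 99, 86]), (195, [107, 71, 49]), (196, [109, 73, 53]), (197, [110, 63, 40]), (198, [106, 58, 34]), (199, [106, 58, 33]), (200, [108, 54, 28]), (201, [110, 56, 31]), (202, [108, 55, 29]), (203, [110, 56, 30]), (204, [109, 56, 30]), (205, [108, 57, 32]), (206, [115, 60, 32]), (207, [127, 66, 33]), (208, [135, 67, 34]), (209, [133, 67, 34]), (210, [135, 69, 36]), (211, [134, 68, 35]), (212, [134, 67, 33]), (213, [134, 67, 34])]
now 238 [(202, [85, 92, 91]), (203, [89, 77, 70]), (204, [108, 52, 25]), (205, [109, 55, 29]), (206, [110, 57, 31]),
[... 660 characters left out ...]
, 69, 33]), (215, [138, 69, 33]), (216, [137, 67, 33]), (217, [139, 69, 33]), (218, [137, 68, 32]), (219, [138, 69, 32]), (220, [137, 68, 32]), (221, [137, 66, 30]), (222, [139, 69, 33]), (223, [140, 68, 33])]
now 277 [(202, [86, 93, 94]), (203, [89, 88, 85]), (204, [111, 53, 26]), (205, [110, 56, 29]), (206, [112, 57, 31]), (207, [123, 64, 34]), (208, [133, 67, 34]), (209, [134, 68, 35]), (210, [133, 67, 34]), (211, [137, 69, 36]), (212, [136, 68, 33]), (213, [136, 68, 34]), (214, [135, 67, 33]), (215, [136, 67, 34]), (216, [137, 68, 34]), (217, [137, 69, 33]), (218, [138, 68, 34]), (219, [137, 69, 34]), (220, [136, 67, 33]), (221, [136, 68, 33]), (222, [138, 69, 34]), (223, [138, 69, 34])]
```

```bash
python3 -c "
from station import status; o=status.get_obs(); print(o['force'],o['moment'],o['ee_pos'])"
python3 -m pendant '[-0.02,0,0,0,0,0,-1,-0.02,0,-0.004,0,0,0,-1,-0.008,0,-0.004,0,0,0,-1,-0.004,0,-0.004,0,0,0,-1,-0.004,0,-0.004,0,0,0,-1]'
python3 -m pendant '[-0.016,0,0,0,0,0,-1,-0.016,0,0.008,0,0,0,-1,-0.004,0,0.008,0,0,0,-1,0,0,0.008,0,0,0,-1,0,0,0.008,0,0,0,-1]'
python3 -c "
from station import status; o=status.get_obs(); print(o['force'],o['moment'],o['ee_pos'])"
```

```text
[  1.69496028 -45.86295208   4.2042105 ] [-8.70013073 -0.24015107  0.01644265] [ 0.61055709 -0.05973296  0.03010493]
time_s: 29.05
ee_pos: [0.61, -0.0598, 0.0311]
eef_rot: [3.141, 0.008, 1.647]
force: [1.7, -37.7, -2.3]
grip_width: 0.0276
grip_force: 60.0
time_s: 29.55
ee_pos: [0.6112, -0.0598, 0.0293]
eef_rot: [3.138, 0.008, 1.647]
force: [-2.1, -39.2, 14.9]
grip_width: 0.0274
grip_force: 60.0
[ -2.06689866 -39.23417137  14.93418825] [-6.96044163  0.38219503  0.07492763] [ 0.6111525  -0.05979499  0.02927757]
```

```bash
python3 -m pendant '[0,0,-0.004,0,0,0,-1,-0.009,0,-0.004,0,0,0,-1,-0.009,0,-0.004,0,0,0,-0.4,-0.009,0,-0.004,0,0,0,-0.2,-0.009,0,-0.004,0,0,0,0.06,-0.009,0,-0.004,0,0,0,0.06,-0.009,0,-0.05,0,0,0,0.06,-0.009,0,-0.12,0,0,0,0.06,-0.009,0,-0.2,0,0,0,0.06,-0.05,0,-0.3,0,0,0,0.06,-0.09,0,-0.4,0,0,0,0.06,-0.09,0,-0.4,0,0,0,0.06]' 20
python3 - <<'E'
from look import *
o=status.get_obs(); print(o['ee_pos'],o['force'])
p=vision.camera('wrist'); pickle.dump(p,open('end.pkl','wb')); a=p['pixels'].astype(int); g=a.mean(2); F=[.5495,.0165,.073]
print('cam',np.round(-np.array(p['R']).T@p['t'],3))
for y in(-.056,-.052,.044,.053): print(y,np.round(proj(p,pose(F,.0385,np.array([[.055,y,0],[.055,y,.007],[.055,y,.014],[.055,y,.0195]]))),1)[:,1].tolist())
e=proj(p,pose(F,.0385,np.array([[.055,-.054,.0]])))[0].astype(int)
for r in range(e[1]-8,e[1]+12): print('%3d'%r,''.join('o' if a[r,c,0]-a[r,c,2]>40 else '0123456789'[min(int(g[r,c]//25),9)] for c in range(e[0]-30,e[0]+30)))
e=proj(p,pose(F,.0385,np.array([[.055,.047,.0]])))[0].astype(int)
for r in range(max(0,e[1]-12),e[1]+8): print('%3d'%r,''.join('o' if a[r,c,0]-a[r,c,2]>40 else '0123456789'[min(int(g[r,c]//25),9)] for c in range(e[0]-30,e[0]+30)))
b=bluemask(p,proj(p,pose(F,.0225,np.array([[-.02,0,.025]])))[0]); print('cover',fit('cb',[(p,b)],F,.0225))
E
```

```text
time_s: 30.75
ee_pos: [0.6146, -0.1018, 0.2329]
eef_rot: [3.134, 0.002, 1.646]
force: [-0.3, -0.5, 0.2]
grip_width: 0.0498
grip_force: 0.0
[ 0.61461968 -0.10178804  0.23294374] [-0.26915972 -0.46631051  0.20328152]
cam [ 0.607 -0.022  0.411]
-0.056 [118.6, 118.8, 119.0, 119.2]
-0.052 [115.2, 115.4, 115.5, 115.7]
0.044 [28.1, 26.4, 24.7, 23.3]
0.053 [19.2, 17.3, 15.4, 13.9]
108 222222222256666655433333333444444444333333334542354468888888
109 222222222256666655433333334334444333333333334541354468878888
110 222222222356666654333333333444443333333333333442354444468888
111 222222222466666654333333334444443333333333333442355444688888
112 333333335666666653333333334444443333433333333431354444444688
113 444444444444444433333333333443344333333333333321354444444446
114 111111111111111123333333333333344443343333333321344544444444
115 222222222222222233333333333344444443343333333322444454445444
116 556556655666655656533333332223333222333444443345444445555444
117 555555555556555555434444332333333332344455554444444445554444
118 555555666666544554333333333333333332344445555444444445544444
119 55555
[... 1259 characters left out ...]
8788889999999999999999999999999
 24 444444348999999999999999999997677679999999999999999999999999
 25 444444348999999999999999999865566568999999999999999999999999
 26 444444427999999999999988777777777777777899999999999999999999
 27 444444426888888888775566677777777777766655678875689999999999
 28 444444436999999999755667777777777777766665458997269999999999
 29 444444433666668999455667777777777777776665545997327999999999
 30 444444434666666688456677777777777777766665545997227999999999
 31 444444434666666688456667777787778777776665544897227999999999
 32 444444434666666698456677777787887777766665544897235899999999
cover (array([0.5511165 , 0.01628988, 0.08429591]), np.float64(0.0778806682210712))
```

```bash
python3 - <<'E'
from h import *
from station import status
o=status.get_obs(); print(move(o,[.6107,-.0603,.0295],.08),o['time_s'])
p=pickle.load(open('end.pkl','rb')); a=p['pixels'].astype(int)
F=[.5495,.0165,.073]
# shaft centre columns at mouth gap and tip
for r,z in((117,.0385),(24,.0385)):
    row=a[r].mean(1); e=proj(p,pose(F,.0385,np.array([[.055,-.054 if r>60 else .049,0]])))[0]
    print(r,np.round(e,1),[int(v) for v in row[int(e[0])-12:int(e[0])+13]],int(e[0])-12)
E
```

```text
[0.0832, -0.0031, 0.4027, 0.0036, 0.0011, -0.0031] 30.8
117 [255.9 116.9] [119, 99, 102, 103, 102, 101, 98, 85, 74, 78, 79, 83, 80, 78, 80, 76, 78, 70, 91, 106, 106, 119, 133, 134, 136] 243
24 [256.   23.1] [234, 233, 233, 234, 235, 236, 237, 236, 236, 238, 226, 186, 169, 183, 182, 156, 197, 241, 237, 235, 235, 235, 234, 233, 233] 243
```

```bash
python3 -m pendant '[0.04,-0.001,0.09,0,0,-0.003,0.06,0.083,-0.003,0.18,0,0,-0.003,0.06,0.083,-0.003,0.27,0,0,-0.003,0.06,0.083,-0.003,0.34,0,0,-0.003,0.06,0.083,-0.003,0.39,0,0,-0.003,0.06,0.083,-0.003,0.403,0,0,-0.003,0.06,0.083,-0.003,0.403,0,0,-0.003,-0.2,0.083,-0.003,0.403,0,0,-0.003,-1,0.083,-0.003,0.403,0,0,-0.003,-1,0.083,-0.003,0.403,0,0,-0.003,-1]' 60
python3 -m pendant '[-0.01,0.003,0,0,0,0,-1,-0.01,0.003,0,0,0,0,-1,0.004,0.003,0,0,0,0,-1,0.004,0.003,0,0,0,0,-1]'
python3 -m pendant '[-0.014,0,0,0,0,0.015,-1,-0.014,0,0,0,0,0.015,-1,0,0,0,0,0,0.015,-1,0,0,0,0,0,0.015,-1]'
python3 -m pendant '[-0.014,0,0,0,0,-0.03,-1,-0.014,0,0,0,0,-0.03,-1,0,0,0,0,0,-0.03,-1,0,0,0,0,0,-0.03,-1]'
```

```text
time_s: 31.8
ee_pos: [0.6093, -0.0591, 0.0267]
eef_rot: [3.139, 0.0, 1.651]
force: [0.9, 0.4, 2.1]
grip_width: 0.0273
grip_force: 59.8
time_s: 32.2
ee_pos: [0.6105, -0.0579, 0.0266]
eef_rot: [3.14, 0.002, 1.651]
force: [-0.7, -3.3, 7.2]
grip_width: 0.0275
grip_force: 59.8
time_s: 32.6
ee_pos: [0.61, -0.058, 0.0266]
eef_rot: [3.141, 0.002, 1.629]
force: [-4.6, -3.8, 11.2]
grip_width: 0.0274
grip_force: 60.0
time_s: 33.0
ee_pos: [0.611, -0.0578, 0.0266]
eef_rot: [3.139, 0.002, 1.674]
force: [3.3, -3.3, 6.2]
grip_width: 0.0278
grip_force: 59.9
```

```bash
python3 -m pendant '[-0.014,0,0,0,0.017,0.015,-1,-0.014,0,0,0,0.017,0.015,-1,0.002,0,0,0,0.017,0.015,-1,0.002,0,0,0,0.017,0.015,-1]'
python3 -m pendant '[-0.014,0,0,0,-0.034,0,-1,-0.014,0,0,0,-0.034,0,-1,0.002,0,0,0,-0.034,0,-1,0.002,0,0,0,-0.034,0,-1]'
python3 -m pendant '[-0.014,0,0,0.06,0.017,0,-1,-0.014,0,0,0.06,0.017,0,-1,0.002,0,0,0.06,0.017,0,-1,0.002,0,0,0.06,0.017,0,-1]'
```

```text
time_s: 33.4
ee_pos: [0.6106, -0.0577, 0.0264]
eef_rot: [3.14, -0.022, 1.651]
force: [0.4, -9.8, 6.7]
grip_width: 0.0278
grip_force: 60.0
time_s: 33.8
ee_pos: [0.6108, -0.0586, 0.027]
eef_rot: [3.139, 0.034, 1.651]
force: [1.1, -24.9, 7.8]
grip_width: 0.0274
grip_force: 60.0
time_s: 34.2
ee_pos: [0.6101, -0.0584, 0.0263]
eef_rot: [-3.05, 0.009, 1.65]
force: [-1.3, -30.2, 7.8]
grip_width: 0.0277
grip_force: 60.0
```

```bash
python3 -m pendant '[-0.006,0,0,-0.06,0,0,-1,-0.006,0,0,-0.06,0,0,-0.3,-0.006,0,0,-0.06,0,0,0.06,-0.006,0,0,-0.06,0,0,0.06,-0.006,0,-0.04,-0.06,0,0,0.06,-0.006,0,-0.1,-0.06,0,0,0.06,-0.03,0,-0.12,-0.06,0,0,-1,-0.06,0,-0.12,-0.06,0,0,-1,-0.06,0,-0.12,-0.06,0,0,-1,-0.06,0,-0.12,-0.06,0,0,-1]' 20
python3 -c "
from h import *
from station import status
o=status.get_obs(); print(move(o,[.6106,-.070,.0548],.078),o['ee_pos'],o['grip_width'],o['eef_rot'])"
```

```text
time_s: 35.2
ee_pos: [0.6169, -0.0839, 0.0835]
eef_rot: [-3.139, -0.001, 1.649]
force: [-0.5, -0.2, 0.7]
grip_width: 0.021
grip_force: 0.0
[0.0287, -0.0103, 0.0574, -0.0017, -0.0004, 0.0002] [ 0.61692333 -0.08390829  0.08348133] 0.020979461117183205 [-3.13892865e+00 -6.06035290e-04  1.64917027e+00]
```

```bash
python3 -m pendant '[0.029,-0.01,0.03,0,0,0,-1,0.029,-0.01,0.05,0,0,0,-1,0.029,-0.01,0.057,0,0,0,-1,0.029,-0.01,0.057,0,0,0,-1]'; python3 -m pendant '[0.01,0,0,0,0,0,-1,0.02,0,0,0,0,0,-1,0.03,0,0,0,0,0,-1,0.04,0,0,0,0,0,-1,0.044,0,0,0,0,0,-1,0.044,0,0,0,0,0,-1]'
```

```text
time_s: 35.6
ee_pos: [0.6113, -0.0695, 0.0559]
eef_rot: [-3.14, -0.0, 1.65]
force: [0.3, -0.5, -0.4]
grip_width: 0.0
grip_force: 0.0
time_s: 36.2
ee_pos: [0.6098, -0.047, 0.0568]
eef_rot: [-3.141, 0.0, 1.651]
force: [0.5, -0.8, 0.4]
grip_width: 0.0002
grip_force: 0.0
```

```bash
python3 -m pendant '[0,0,0.004,0,0,0,-1,0,0,0.004,0,0,0,-1,0.004,0,0.004,0,0,0,-1,0.006,0,0.004,0,0,0,-1,0.006,0,0.004,0,0,0,-1]'; python3 -m pendant '[0.002,0,0,0,0,0,-1,0.004,0,0,0,0,0,-1,0.004,0,0,0,0,0,-1]';  python3 -m pendant '[0.002,0,0,0,0,0,-1,0.004,0,0,0,0,0,-1,0.004,0,0,0,0,0,-1]'
```

```text
time_s: 36.7
ee_pos: [0.6095, -0.0443, 0.0547]
eef_rot: [-3.141, 0.0, 1.65]
force: [-0.1, 0.4, -0.0]
grip_width: 0.0006
grip_force: 0.0
time_s: 37.0
ee_pos: [0.6093, -0.0423, 0.0547]
eef_rot: [-3.141, 0.0, 1.65]
force: [0.7, -0.5, -0.1]
grip_width: 0.0006
grip_force: 0.0
time_s: 37.3
ee_pos: [0.6092, -0.0407, 0.0547]
eef_rot: [-3.141, 0.001, 1.65]
force: [0.2, -2.8, -0.1]
grip_width: 0.0002
grip_force: 1.1
```

```bash
python3 -m pendant '[-0.02,0,-0.02,0,0,0,-1,-0.04,0,-0.1,0,0,0,-1,-0.07,0,-0.2,0,0,0,-1,-0.1,0,-0.3,0,0,0,-1,-0.12,0,-0.36,0,0,0,-1,-0.12,0,-0.36,0,0,0,-1,-0.12,0,-0.36,0,0,0,-1]'
python3 - <<'E'
from look import *
p=vision.camera('wrist'); a=p['pixels'].astype(int); F=[.5495,.0165,.073]
A=proj(p,pose(F,.0385,np.array([[.055,-.056,.014],[.055,-.052,.014],[.055,-.054,0]]))); print(np.round(A,1).tolist(),status.get_obs()['ee_pos'],status.get_obs()['force'])
g=a.mean(2); e=A[2].astype(int)
for r in range(e[1]-4,e[1]+9): print('%3d'%r,''.join('o' if a[r,c,0]-a[r,c,2]>40 else '0123456789'[min(int(g[r,c]//25),9)] for c in range(e[0]-30,e[0]+30)))
b=bluemask(p,proj(p,pose(F,.0225,np.array([[-.02,0,.025]])))[0]); print('cover',fit('cb',[(p,b)],F,.0225))
E
```

```text
time_s: 38.0
ee_pos: [0.614, -0.1008, 0.2354]
eef_rot: [3.141, 0.0, 1.65]
force: [-0.5, -0.2, -1.2]
grip_width: 0.0004
grip_force: 0.0
[[257.7, 120.2], [257.7, 116.8], [257.7, 118.1]] [ 0.61362269 -0.1003448   0.23406519] [ 0.43180486 -0.6584271  -0.9534443 ]
114 444444445444444433333333333343333333333333333332344444444446
115 111111111111111123333333333434333433333333333322345444444444
116 222222222122222233333333333343333443333333333323444444444444
117 555555654455544445554333333333333333333434333334544445555444
118 555555555556655555555334332333333322344555544444444455554444
119 5555556666664333333333ooo233333333333oo345554444444445544444
120 555555666654332333333oooooooooooooooooooo3555444444444444444
121 66655566665333233333oooooooooooooooooooooo454444444444444444
122 6666666565444333333ooooooooooooooooooooooo344444444444444444
123 6666666665444333343ooooooooooooooooooooooo444444444444444444
124 6666666665443333333ooooooooooooooooooooooo444444444444444444
125 5666666665444444333ooooooooooooooooooooooo444444444444334444
126 6666666665444444433ooooooooooooooooooooooo444444444444334444
cover (array([0.55116611, 0.01607031, 0.07868626]), np.float64(0.07851691800042104))
```

```bash
python3 -c "
from station import order
print(order.hand_in())"
```

```text
the job is handed in; nothing more can be done
None
```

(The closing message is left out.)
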